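# Shut and latch the sample case with a locked folding lid stay

## Robot

A 6-joint arm with a two-finger parallel gripper is mounted at the origin on the work surface. World frame = base frame: x ahead of the robot, y to its left, z up, the work surface at z = 0. Lengths are in m, angles in rad, forces in N, time in s.
With the tool pointing down it reaches from about 0.325 to 0.85 m from the base axis. Payload 4.4 kg.
Tool frame: the origin (TCP) lies midway between the tips of the shut fingers; the grasp point (between the pads) lies 19 mm behind it; z points along the fingers, y is the direction in which the jaws open and shut (so a half turn about z gives the same grasp; the last joint's range is limited). The gripper opens to 94 mm and grips with 3 to 60 N. Pads are 16 mm wide; open, the fingers measure 119 mm over their backs; the gripper's body (75 mm by 177 mm) begins 78 mm behind the grasp point.
Start: joints at [-1.494, 0.207, 1.542, -0, 1.393, -0.15], TCP at [0.13, -0.56, 0.171] pointing down, gripper open.
Joint ranges: [-2.73, 2.73], [-0.86, 2.22], [0.23, 2.46], [-1.11, 4.25], [0.08, 2.63], [-2.82, 2.82]. Speed limits (rad/s): [2.79, 2.79, 3.14, 3.14, 3.14, 3.14].

## Interface

Orientations are given as a rotation vector (axis times angle).
In Python, from station import monitor, viewer, job_done, models gives the robot as it stands.
- The arm moves only by the tool carry_out, never from a script. Its argument "plan" is a list of rows, each a list of 3 entries, a list of its own where there are three numbers: the shift along the tool's x, y, z in m, then the turn, a rotation vector about the tool's x, y, z in degrees, then the finger opening in m, from 0 to 0.094. A call has exactly 5 rows; each row shifts and turns the commanded pose from where the row before left it, along the tool's axes as they then stand; what a row does not reach is not made up. A row lasts 1/12 s, in which the tool goes at most 41.7 mm and 7.16 degrees, less where a joint would pass 70% of its speed; a pose out of reach is approached as far as the arm can. A call is refused whole if a number of a shift passes 0.0417 or a number of a turn 7.16, either way. A call with a gripper value outside its range is refused whole. The fingers move at their own pace and stop on an object; "force" is the grip in N (left out, the last holds). Time passes only in rows, so rows that do not move let the fingers close, or fill a call up. It gives the time, the measured TCP pose, the force and the opening at its end, in the units of the state.
- monitor.read_state(): the state, without advancing time (a new reading comes with each control period).
- viewer.read_camera(name): name is "scene" or "side" or "wrist"; returns the picture (420x560x3 uint8, red, green, blue); there is no depth.
- viewer.camera_model(name): a dict with "K" (3x3 intrinsics, pixels), "eye" and "attitude" of the camera in the world. Camera axes: x right, y up, looking along -z (the intrinsics and any distortion apply to the point x, -y, -z); pixel columns grow to the right and rows downward; lengths in m; the calibration is good to about 2 mm. A picture is of the moment at which its call begins: read the wrist's pose just before it. camera_model takes no time and is no camera call; for the wrist camera it gives the pose at the moment of the call.
- job_done(): hands the job in, once; it reports no verdict.
Trained networks look in the newest picture that a camera, given by its name, has taken for a name from the list of things; names that differ only in an ending like _2 or _b are one class to them, and where a whole thing is asked for, a point or a joint stands for the part that bears it (a point fixed in the world has none). Each returns a list of dicts, best first, with "conf" (0 to 1); they miss things now and then, are a little off and sometimes report something else, mostly with a low value. They report only what shows in the picture. A call takes as long as a camera call.
- models.look_for(camera, name): "at" ([x, y, z] in m, in world coordinates, good to about 4 mm: the middle of the surface that is visible of it).
- models.masks_of(camera, name): "mask" (420x560 bool, what is visible of it).
The state is a dict: "clock": time; "q": joint angles; "joint_velocities": joint speeds; "joint_efforts": joint torques, N m; "tcp_pos": TCP position; "tcp_rot": TCP orientation; "wrist_force": force on the tool from outside, world axes, zero at the start; "wrist_torque": the same for the moment, N m; "width": opening from 0.0 (shut) to 1.0 (fully open).
Only numpy, scipy, OpenCV 4.12 (cv2) and the standard library are available. Lean on these libraries where they do the work, as an engineer would, in place of code of your own. Each camera call takes 0.05 s, during which the arm holds its last target.

## Task

Close the sample case for transport: press on the red pad at the knee of its folding lid stay until the stay clearly buckles, then lower the lid gently by its handle until it is fully shut, without letting it drop. Then slide the brass latch plate by its yellow knob all the way, so that its keyhole slot locks behind the head of the stud, and leave the jars and the things on the bench where they stand.

Things in the scene. Friction and masses are not known exactly. Their poses are not given: they have to be found in the camera images.
- case: Aluminium sample case with black corners, 240 (its x) x 185 (its y) x 120 mm high, open at the top, fixed to the bench. Origin: centre of its underside; z up. The lid's hinge runs along its +y rim, the folding stay is on its +x end, the ledge with the stud and the lid's free edge are on its -y side.
- hinge (a point): Middle of the lid's hinge axis, at (0, 92.5, 120) mm in the case's frame. The axis runs along the case's x.
- lid (a joint): Lid angle in rad: 0 shut, level on the rim; 1.44 at the start, nearly upright, leaning over the case. Plate 240 x 185 x 14 mm, about 0.5 kg. It cannot be lowered while the stay is locked. Stay broken, friction holds it nearly upright, but lower than about 1 rad it may fall if let go (it must not turn down faster than 2.5 rad/s).
- handle (a point): Middle of the lid's handle: a black round bar 12 mm thick, 100 mm long, parallel to the hinge, on two thin end posts 40 mm beyond the lid's free edge (34 mm free gap). 225 mm from the hinge axis, 7 mm above the lid's underside. Lid open, it is at the top; lid shut, 132.5 mm to the -y of the case's centre, 127 mm above the bench. Pinched between pads, the bar can turn in them.
- knee (a joint): Bend of the stay's knee in rad: 0 locked (slightly past straight, against its stop), 0.2 straight, about 2.65 folded with the lid shut. It counts as broken above 0.45. Friction keeps it where it is left.
- knee_pad (a point): Centre of the top face of the red press pad on the stay's knee: 26 mm along the case's x, 40 mm along the stay, 7 mm thick, centred 27 mm outside the case's +x end wall. Pushed down with 5 to 20 N for about 30 mm it buckles the stay; meanwhile it moves towards the hinge (case's +y), some 0.5 mm per mm down, on a circle about the stay's foot.
- stay_foot (a point): Lower pivot of the stay on the case's +x end wall, here given 25 mm outside the wall. The stay's links: lower one 65 mm, from here to the knee; upper one about 112 mm, to the lid.
- latch (a joint): Travel of the brass latch plate in m: 0 open (the start), 0.022 locked, its stop. It slides towards the case's -x, along the lid's free edge; friction about 2 N, it stays where it is left.
- latch_knob (a point): Centre, half-way up, of the yellow knob on the latch plate: 28 mm tall, stem 12 mm thick, 16 mm at its top 6 mm, standing square on the lid's outer face. Lid shut: 151 mm above the bench (its top 165 mm, its foot 137 mm), 93 mm to the +x and 67.5 mm to the -y of the case's centre.
- stud (a point): Top of the headed steel stud (head 13 mm) on the case's ledge, 143 mm above the bench. As the lid shuts with the latch open, the round end of the plate's keyhole passes over it.
- jar0: Bystander: small sample jar, 48 mm across, 70 mm tall, white cap, standing loose in the case. Origin: centre of its underside.
- jar1: Bystander: like jar0 with a blue cap, standing loose in the case.
- reagent: Bystander: amber bottle, 60 mm across, 150 mm tall, on the bench to the -y of the case. Origin: centre of its underside.
- beaker: Bystander: clear beaker, 70 mm across, 85 mm tall. Origin: centre of its underside.
- tape: Bystander: blue tape roll lying flat, 90 mm across, 22 mm high, behind the lid. Origin: centre of its underside.
- funnel: Bystander: yellow funnel standing on its mouth, 72 mm across, 85 mm tall, behind the lid. Origin: centre of its mouth.
- filtrate: Bystander: white bottle with a red cap, 56 mm across, 120 mm tall. Origin: centre of its underside.

How it is judged:
On the way, in this order (a step that is already met when the one before it is completed fails the run):
1. the stay is broken at its knee (bent beyond 0.45 rad) while the lid is still open (value of joint knee above 0.45 rad and value of joint lid above 0.2 rad), for 0.1 s.
2. the lid is shut (value of joint lid below 0.04 rad), for 0.2 s.
3. the latch plate is slid home behind the stud's head, lid shut (value of joint lid below 0.04 rad and value of joint latch above 0.018 m), for 0.2 s.
At the end, for the whole second after the job is handed in: The lid is shut (within 0.04 rad) and the latch plate is slid at least 18 mm of its 22 mm (all of step 3); the robot touches nothing.
It fails at once if the lid drops or is slammed (turns down faster than 2.5 rad/s) (velocity of joint lid below -2.5 rad/s).
It fails at once if a jar in the case or a thing on the bench is pushed away (over 40 mm) or knocked over (distance of any of jar0, jar1, reagent, beaker, tape, funnel, filtrate from where it was at the start of the episode above 0.04 m or angle between any of jar0, jar1, reagent, beaker, funnel, filtrate's own z axis and vertical above 0.7 rad).
It also fails if it takes over 64 s, if anything falls off the work surface, if the arm or the gripper's body presses on something with over 40 N, if the wrist force passes 120 N, or if a joint passes its speed limit or range.

## Working session

There is one attempt and no reset: what is moved stays moved. The work goes in short steps, Python scripts to look and compute and a tool call to move; the robot and the scene stay as the last step left them, time stands still between calls to the robot, and variables do not carry over. Pictures are saved under pics/ and viewed, and the job is handed in when it is done.

Besides the shell and the picture viewer there is one more tool, called after "Call:" as name(argument=value, ...), one argument or row to a line, values as JSON. carry_out: Moves the arm, as the interface text tells. Its arguments: {"type":"object","properties":{"plan":{"type":"array","items":{"type":"array"}},"force":{"type":"number"}},"required":["plan"]}

```bash
ls; mkdir -p pics
cat > h.py <<'E'
import numpy as np, cv2
from scipy.spatial.transform import Rotation as R
from station import monitor, viewer, job_done, models
def snap(n,f):
    im=viewer.read_camera(n); cv2.imwrite('pics/'+f,im[:,:,::-1]); return im
def proj(n,P,m=None):
    m=m or viewer.camera_model(n); A=np.array(m['attitude'])
    if A.shape!=(3,3): A=R.from_rotvec(A).as_matrix() if A.size==3 else A
    p=A.T@(np.array(P)-np.array(m['eye'])); q=np.array([p[0],-p[1],-p[2]]); u=np.array(m['K'])@q; return u[:2]/u[2]
E
python3 - <<'E'
from h import *
s=monitor.read_state(); print(s)
for n in ['scene','side','wrist']:
    snap(n,n+'0.png'); print(n,viewer.camera_model(n))
for n in ['case','knee_pad','handle','latch_knob','stud','stay_foot','hinge']:
  for c in ['scene','side']:
    print(n,c,[(np.round(d['at'],4),round(d['conf'],2)) for d in models.look_for(c,n)[:2]])
print(monitor.read_state()['clock'])
E
```

```text
pics
{'clock': 0.0, 'q': array([-1.49352574e+00,  2.07399569e-01,  1.54295614e+00, -2.45311005e-05,
        1.39350307e+00, -1.50508165e-01]), 'joint_velocities': array([ 5.24577231e-04, -3.28265653e-04, -1.50577126e-03,  5.56789554e-05,
        5.50355159e-05, -3.90833163e-04]), 'joint_efforts': array([ 4.63775941e-04, -3.70874405e+01, -2.81422377e+01,  6.98603690e-02,
        3.60745029e-02, -1.69324376e-04]), 'tcp_pos': array([ 0.12974889, -0.55925319,  0.16960148]), 'tcp_rot': array([-3.11898861e+00, -3.56770378e-01, -9.23568527e-05]), 'wrist_force': array([ 0.49821382,  0.90269144, -0.18813018]), 'wrist_torque': array([ 0.03448997, -0.00345883,  0.00995131]), 'width': 1.0005098570315645}
scene {'K': array([[513.31268361,   0.        , 281.24458802],
       [  0.        , 513.31268361, 211.26776284],
       [  0.        ,   0.        ,   1.        ]]), 'eye': array([ 0.91903266, -0.59879021,  1.38155812]), 'attitude': array([0.57223284, 0.16350929, 0.49541796])}
side {'K': array([[546.87289059,   0.        , 281.1295614 ],
       [  0.        , 546.87289059, 210.13195585],
      
[... 691 characters left out ...]
knee_pad side [(array([0.5276, 0.3031, 0.0722]), 0.31)]
handle scene [(array([0.5496, 0.05  , 0.2567]), 0.56)]
handle side []
latch_knob scene [(array([0.6289, 0.051 , 0.3214]), 0.52)]
latch_knob side [(array([0.627 , 0.0585, 0.2927]), 0.73)]
stud scene [(array([0.543 , 0.0319, 0.099 ]), 0.89)]
stud side [(array([0.5143, 0.0618, 0.1143]), 0.93)]
stay_foot scene [(array([0.5418, 0.0325, 0.0988]), 0.93), (array([ 0.5697, -0.3075,  0.0452]), 0.16)]
stay_foot side [(array([0.511 , 0.056 , 0.1104]), 0.65)]
hinge scene [(array([0.5442, 0.0331, 0.098 ]), 0.95), (array([0.5511, 0.054 , 0.2533]), 0.54)]
hinge side [(array([0.5113, 0.0564, 0.1129]), 0.68), (array([0.6235, 0.0592, 0.2954]), 0.26)]
0.85
```

View pics/scene0.png

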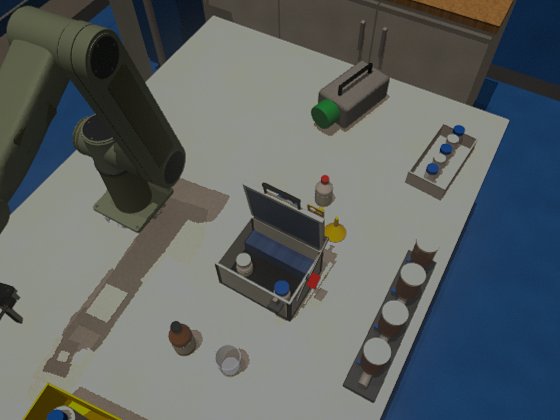

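View pics/side0.png

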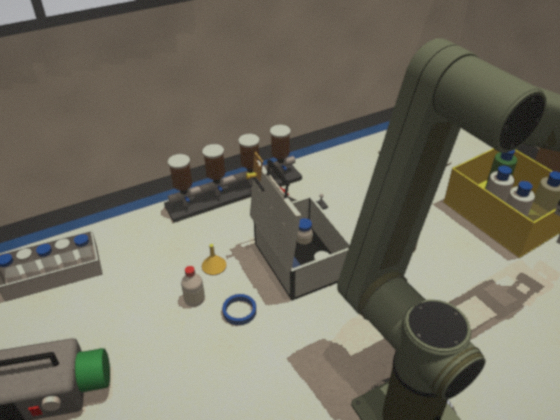

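View pics/wrist0.png

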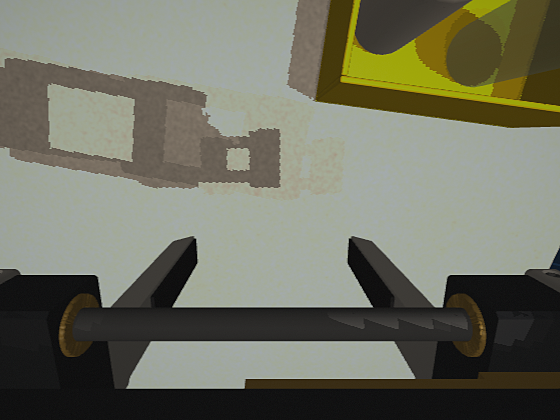

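The scene view shows the case with jars around (272,268), the red pad near (314,281), the handle near (282,194), and the bottle and beaker at (182,337) and (229,360). I'll enlarge it.

Run:
```python
from h import *
a=cv2.imread('pics/scene0.png')[170:330,190:370]; cv2.imwrite('pics/sc0z.png',cv2.resize(a,None,fx=3.7,fy=3.7,interpolation=cv2.INTER_CUBIC))
a=cv2.imread('pics/side0.png')[140:310,220:370]; cv2.imwrite('pics/si0z.png',cv2.resize(a,None,fx=3.5,fy=3.5,interpolation=cv2.INTER_CUBIC))
```

```text
(no output)
```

View pics/sc0z.png

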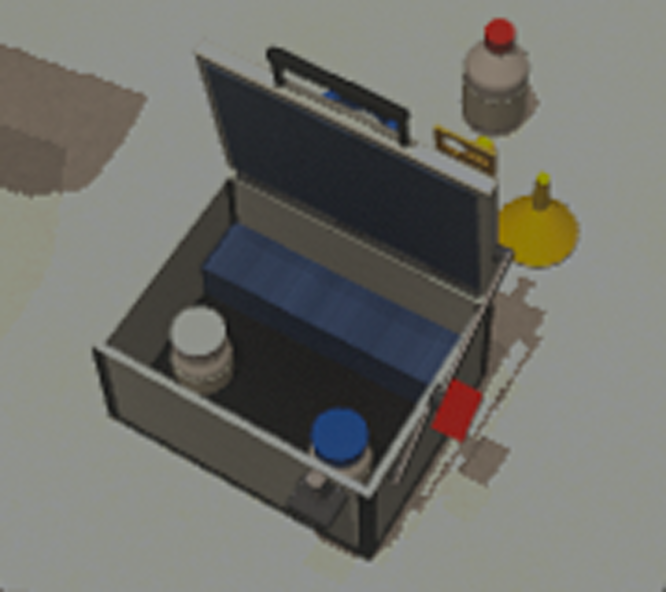

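View pics/si0z.png

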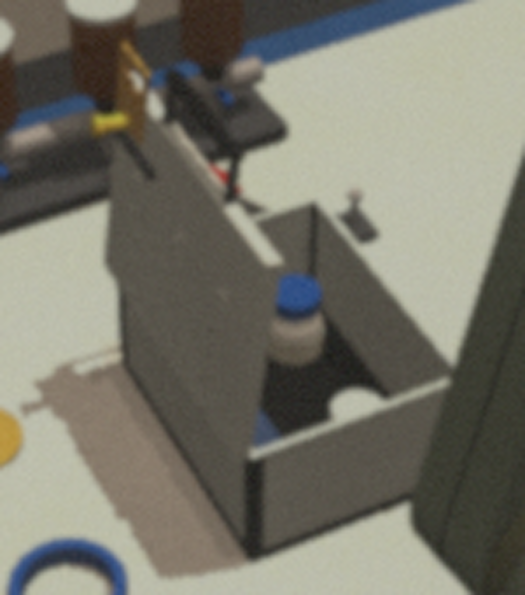

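```bash
cat > fit.py <<'E'
from h import *
from scipy.optimize import least_squares
ms={n:viewer.camera_model(n) for n in['scene','side']}
sc=lambda u,v:(190+u/3.7-.35,170+v/3.7-.35); si=lambda u,v:(220+u/3.5-.35,140+v/3.5-.35)
hx,hy,H=.12,.0925,.12
obs=[('scene',(-hx,-hy,H),sc(98,349)),('scene',(hx,-hy,H),sc(370,491)),('scene',(-hx,hy,H),sc(233,181)),
('scene',(-hx,-hy,0),sc(112,415)),('scene',(hx,-hy,0),sc(370,558)),
('side',(-hx,hy,H),si(257,452)),('side',(-hx,hy,0),si(255,554)),('side',(-hx,-hy,H),si(450,379)),('side',(hx,-hy,H),si(316,206)),('side',(hx,hy,0),si(124,364))]
def W(p,l):
    c,s=np.cos(p[2]),np.sin(p[2]); l=np.array(l); return np.array([p[0]+c*l[0]-s*l[1],p[1]+s*l[0]+c*l[1],l[2]])
def L(p,w):
    c,s=np.cos(p[2]),np.sin(p[2]); d=np.array(w)-[p[0],p[1],0]; return np.array([c*d[0]+s*d[1],-s*d[0]+c*d[1],d[2]])
f=lambda p:np.concatenate([proj(n,W(p,l),ms[n])-o for n,l,o in obs])
if __name__=='__main__':
    for y0 in np.arange(-3,3.2,1.):
        r=least_squares(f,[.54,.03,y0],loss='soft_l1')
        print(y0,r.x,r.cost)
    r=min((least_squares(f,[.54,.03,y],loss='soft_l1') for y in np.arange(-3,3.2,1.)),key=lambda r:r.cost)
    p=r.x; print(f(p).reshape(-1,2).round(1)); print(L(p,[.6695,-.0389,.154]))
    np.save('case.npy',p)
    for a,nm in((1.44,'handle'),):
        print(nm,W(p,(0,.0925-.225*np.cos(a)-.007*np.sin(a)*-1,.12+.225*np.sin(a)+.007*np.cos(a))))
E
python3 fit.py
```

```text
-3.0 [ 0.61283752 -0.06832967 -2.83728839] 1055.1038584747896
-2.0 [ 0.53839567 -0.02428676 -0.02533154] 17.679374062274658
-1.0 [ 0.53839566 -0.02428676 -0.02533142] 17.679374062365937
0.0 [ 0.53839568 -0.02428676 -0.02533166] 17.679374062327017
1.0 [ 0.53839567 -0.02428676 -0.02533152] 17.679374062278985
2.0 [ 0.53839567 -0.02428676 -0.02533155] 17.679374062274402
3.0 [ 0.481259   -0.06999396  2.95516404] 1080.8640723619103
[[-0.9 -0.4]
 [ 0.3  2.3]
 [-1.3 -3.1]
 [ 0.1  0.8]
 [ 0.2  1.3]
 [-2.1  1.4]
 [-1.7  2.4]
 [ 4.8 -1. ]
 [ 0.1 -3.4]
 [-0.7  0.1]]
[ 0.1314324  -0.01128783  0.154     ]
handle [0.54017109 0.04578563 0.34399109]
```

Run:
```python
from fit import *
print(ms['scene'].keys())
obs2=[o for i,o in enumerate(obs) if i not in(2,7)]
def f2(p): 
    return np.concatenate([proj(n,W(p,np.array(l)*[p[3],p[4],1]),ms[n])-o for n,l,o in obs2])
def f3(p): return f2([*p,1,1])
for ff,x in((f3,[.54,-.02,0]),(f2,[.54,-.02,0,1,1])):
    r=least_squares(ff,x,loss='soft_l1');print(r.x,r.cost);print(ff(r.x).reshape(-1,2).round(1).tolist())
    p=r.x
    print('corner scene -x+y',proj('scene',W(p,(-hx,hy,H))),obs[2][2])
```

```text
dict_keys(['K', 'eye', 'attitude'])
[ 0.53654976 -0.02464588 -0.0138099 ] 9.555943581809668
[[-1.5, -0.1], [0.2, 1.8], [-0.4, 1.1], [0.1, 0.9], [-1.0, 1.9], [-0.6, 2.9], [-0.1, -3.2], [-0.6, 0.9]]
corner scene -x+y [250.17420928 215.45689183] (252.62297297297297, 218.5689189189189)
[ 0.5373667  -0.02565708 -0.01901935  0.97711039  0.95719685] 4.4019105577411235
[[0.1, -0.6], [-0.1, 0.7], [1.1, 0.6], [-0.2, -0.2], [-0.2, 0.3], [0.1, 1.3], [-0.4, -2.5], [1.3, 0.6]]
corner scene -x+y [250.48429706 215.73524159] (252.62297297297297, 218.5689189189189)
```

```bash
cat > plan.py <<'E'
from h import *
import sys
def Rt(theta,tilt=0):
    # tool z down, tool x at heading theta(deg); tilt (deg) about tool y: 
    t=np.radians(theta); tx=np.array([np.cos(t),np.sin(t),0]); tz=np.array([0,0,-1.]); ty=np.cross(tz,tx)
    return np.column_stack([tx,ty,tz])@R.from_euler('y',tilt,degrees=True).as_matrix()
def plan(wps,width,vmax=.040,wmax=7.0,start=None,pad=True):
    """wps: list of (pos,Rmat,vmax or None)"""
    s=monitor.read_state()
    if start is None: p=np.array(s['tcp_pos']);Q=R.from_rotvec(s['tcp_rot']).as_matrix()
    else: p,Q=start
    rows=[]
    for w in wps:
        v=w[2] if len(w)>2 and w[2] else vmax
        tp=np.array(w[0],float);tQ=w[1] if w[1] is not None else Q
        rv=R.from_matrix(Q.T@tQ).as_rotvec(degrees=True)
        n=max(1,int(np.ceil(max(np.linalg.norm(tp-p)/v,np.linalg.norm(rv)/wmax)-1e-6)))
        for i in range(n):
            k=n-i
            d=np.round(Q.T@((tp-p)/k),4); r=np.round(R.from_matrix(Q.T@tQ).as_rotvec(degrees=True)/k,1)
            rows.append([(d+0).tolist(),(r+0).tolist(),width]); p=p+Q@d; Q=Q@R.from_rotvec(r,degrees=True).as_matrix()
    while pad and len(rows)%5: rows.append([[0,0,0],[0,0,0],width])
    for i in range(0,len(rows),5): print(str(rows[i:i+5]).replace(' ',''))
    print('end',p.round(4))
    return rows
def st():
    s=monitor.read_state(); print('t',round(s['clock'],2),'p',np.round(s['tcp_pos'],4),'F',np.round(s['wrist_force'],1),'w',round(s['width'],3),'q',np.round(s['q'],2)); print(R.from_rotvec(s['tcp_rot']).as_matrix().round(3).tolist())
E
python3 - <<'E'
from plan import *
m=viewer.camera_model('wrist'); s=monitor.read_state()
Q=R.from_rotvec(s['tcp_rot']).as_matrix(); A=R.from_rotvec(m['attitude']).as_matrix()
print('cam eye in tool',Q.T@(m['eye']-s['tcp_pos']),'look',Q.T@-A[:,2])
# rays
from fit import W,L
def ray(n,uv,z):
    m=viewer.camera_model(n);A=R.from_rotvec(m['attitude']).as_matrix();d=np.linalg.inv(m['K'])@[*uv,1];d=A@[d[0],-d[1],-d[2]];return m['eye']+d*(z-m['eye'][2])/d[2]
print('pad',ray('scene',(313.2,280.8),.15), 'reagent',ray('scene',(185,350),0.01),'beaker',ray('scene',(230,368),0.01))
plan([((.13,-.56,.32),None),((.684,-.13,.35),Rt(90))],.0)
E
```

```text
cam eye in tool [ 0.07163817 -0.00130684 -0.21440914] look [-2.45187923e-01  1.30667092e-04  9.69475562e-01]
pad [ 0.6833494  -0.04206241  0.15      ] reagent [ 0.44729711 -0.33357899  0.01      ] beaker [ 0.58108925 -0.31489123  0.01      ]
[[[0.0,0.0,-0.0373],[0.0,0.0,0.0],0.0],[[0.0001,0.0,-0.0373],[0.0,0.0,0.0],0.0],[[0.0,-0.0001,-0.0373],[0.0,0.0,0.0],0.0],[[0.0001,0.0,-0.0373],[0.0,0.0,0.0],0.0],[[0.0354,-0.0163,-0.0017],[0.0,0.0,-4.3],0.0]]
[[[0.0365,-0.0136,-0.0017],[0.0,0.0,-4.3],0.0],[[0.0374,-0.0109,-0.0017],[0.0,0.0,-4.3],0.0],[[0.0381,-0.008,-0.0017],[0.0,0.0,-4.3],0.0],[[0.0386,-0.0051,-0.0017],[0.0,0.0,-4.3],0.0],[[0.0389,-0.0022,-0.0017],[0.0,0.0,-4.3],0.0]]
[[[0.039,0.0007,-0.0017],[0.0,0.0,-4.3],0.0],[[0.0388,0.0036,-0.0016],[0.0,0.0,-4.3],0.0],[[0.0384,0.0065,-0.0017],[0.0,0.0,-4.3],0.0],[[0.0378,0.0094,-0.0016],[0.0,0.0,-4.2],0.0],[[0.037,0.0121,-0.0017],[0.0,0.0,-4.3],0.0]]
[[[0.036,0.0149,-0.0016],[0.0,0.0,-4.2],0.0],[[0.0348,0.0175,-0.0017],[0.0,0.0,-4.3],0.0],[[0.0334,0.02,-0.0016],[0.0,0.0,-4.2],0.0],[[0.0319,0.0224,-0.0017],[0.0,0.0,-4.3],0.0],[[0.0301,0.0247,-0.0016],[0.0,0.0,-4.2],0.0]]
[[[0.0282,0.0269,-0.0017],[0.0,0.0,-4.3],0.0],[[0.0262,0.029,-0.0016],[0.0,0.0,-4.2],0.0],[[0,0,0],[0,0,0],0.0],[[0,0,0],[0,0,0],0.0],[[0,0,0],[0,0,0],0.0]]
end [ 0.684 -0.13   0.35 ]
```

Call:
carry_out(
  plan=[
    [[0,0,-0.037],[0,0,0],0],
    [[0,0,-0.037],[0,0,0],0],
    [[0,0,-0.037],[0,0,0],0],
    [[0,0,-0.037],[0,0,0],0],
    [[0.035,-0.016,-0.002],[0,0,-4.3],0],
  ],
)

```text
clock: 1.27
tcp_pos: [0.157, -0.5433, 0.3294]
tcp_rot: [3.091, 0.463, -0.005]
wrist_force: [0.7, -0.5, 0.7]
width: 0.68
```

Call:
carry_out(
  plan=[
    [[0.0365,-0.0135,-0.002],[0,0,-4.3],0],
    [[0.0375,-0.011,-0.002],[0,0,-4.3],0],
    [[0.038,-0.008,-0.002],[0,0,-4.3],0],
    [[0.0385,-0.005,-0.002],[0,0,-4.3],0],
    [[0.039,-0.002,-0.002],[0,0,-4.3],0],
  ],
)

```text
clock: 1.68
tcp_pos: [0.3154, -0.4162, 0.3311]
tcp_rot: [2.961, 1.049, 0.0]
wrist_force: [0.6, -1.0, -0.6]
width: 0.33
```

Call:
carry_out(
  plan=[
    [[0.039,0.001,-0.002],[0,0,-4.3],0],
    [[0.039,0.0035,-0.001],[0,0,-4.3],0],
    [[0.0385,0.0065,-0.002],[0,0,-4.3],0],
    [[0.038,0.0095,-0.001],[0,0,-4.2],0],
    [[0.037,0.012,-0.002],[0,0,-4.3],0],
  ],
)

```text
clock: 2.1
tcp_pos: [0.4699, -0.2963, 0.3389]
tcp_rot: [2.714, 1.582, 0.0]
wrist_force: [-0.5, -0.2, 0.5]
width: 0.008
```

Call:
carry_out(
  plan=[
    [[0.036,0.015,-0.002],[0,0,-4.2],0],
    [[0.035,0.0175,-0.001],[0,0,-4.3],0],
    [[0.0335,0.02,-0.002],[0,0,-4.2],0],
    [[0.032,0.0225,-0.002],[0,0,-4.3],0],
    [[0.03,0.025,-0.001],[0,0,-4.2],0],
  ],
)

```text
clock: 2.52
tcp_pos: [0.6245, -0.1767, 0.3471]
tcp_rot: [2.376, 2.054, 0.0]
wrist_force: [-0.5, -1.7, 0.9]
width: 0.002
```

Call:
carry_out(
  plan=[
    [[0.028,0.027,-0.002],[0,0,-4.3],0],
    [[0.026,0.029,-0.002],[0,0,-4.2],0],
    [[0,0,0],[0,0,0],0],
    [[0,0,0],[0,0,0],0],
    [[0,0,0],[0,0,0],0],
  ],
)

```text
clock: 2.93
tcp_pos: [0.6845, -0.1309, 0.3502]
tcp_rot: [-2.222, -2.22, 0.002]
wrist_force: [0.7, -0.4, 0.2]
width: 0.001
```

Run:
```python
from plan import *
st(); m=viewer.camera_model('wrist'); snap('wrist','w1.png')
for n in ['knee_pad','handle','latch_knob']:
    print(n,[(np.round(d['at'],4),round(d['conf'],2)) for d in models.look_for('wrist',n)[:2]])
np.save('w1cam.npy',m,allow_pickle=True); snap('scene','scene1.png')
```

```text
t 2.93 p [ 0.6845 -0.1309  0.3502] F [ 0.7 -0.4  0.2] w 0.001 q [-0.31  0.42  0.91 -0.    1.81 -0.31]
[[0.001, 1.0, -0.001], [1.0, -0.001, -0.0], [-0.0, -0.001, -1.0]]
knee_pad [(array([ 0.6695, -0.0362,  0.1596]), 0.59), (array([ 0.575 , -0.2828,  0.0453]), 0.24)]
handle [(array([0.5543, 0.0521, 0.2257]), 0.71)]
latch_knob []
```

View pics/w1.png

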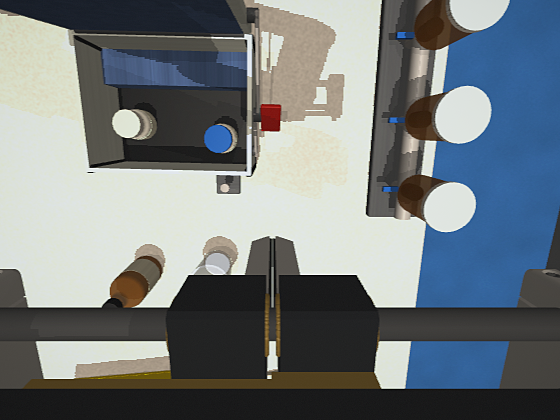

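In the wrist view, the red pad is at (271,117), the case's front right rim corner at (248,172), and the stud at (224,187).

```bash
cat >> h.py <<'E'
def rayd(m,uv):
    A=R.from_rotvec(m['attitude']).as_matrix();d=np.linalg.inv(m['K'])@[*uv,1];d=A@[d[0],-d[1],-d[2]];return d/np.linalg.norm(d)
def tri(*obs):
    M=np.zeros((3,3));b=np.zeros(3)
    for m,uv in obs:
        d=rayd(m,uv);P=np.eye(3)-np.outer(d,d);M+=P;b+=P@m['eye']
    x=np.linalg.solve(M,b); return x,[np.linalg.norm(np.cross(rayd(m,uv),x-m['eye'])) for m,uv in obs]
def zray(m,uv,z):
    d=rayd(m,uv); return m['eye']+d*(z-m['eye'][2])/d[2]
E
python3 - <<'E'
from h import *
m=viewer.camera_model('wrist'); s=viewer.camera_model('scene')
im=cv2.imread('pics/w1.png'); b=im[90:140,250:300].astype(int); 
mk=(b[...,2]>120)&(b[...,1]<60); ys,xs=np.nonzero(mk); print('red',xs.mean()+250,ys.mean()+90,xs.min()+250,xs.max()+250,ys.min()+90,ys.max()+90)
im=cv2.imread('pics/scene0.png'); b=im[265:300,295:335].astype(int); 
mk=(b[...,2]>90)&(b[...,1]<60); ys,xs=np.nonzero(mk); sr=(xs.mean()+295,ys.mean()+265); print('red s',sr)
print(tri((m,(271,117)),(s,sr)))
for uv in [(248,173),(253,37),(85,170),(78,37)]: print(zray(m,uv,.12))
print('stud',zray(m,(224,187),.14))
z=cv2.imread('pics/w1.png')[0:230,60:330]; cv2.imwrite('pics/w1z.png',cv2.resize(z,None,fx=2.6,fy=2.6,interpolation=cv2.INTER_CUBIC))
E
```

```text
red 270.80971659919027 110.62348178137651 261 280 104 130
red s (np.float64(312.93430656934305), np.float64(280.4379562043796))
(array([ 0.6826334 , -0.03988155,  0.14743081]), [np.float64(0.0009750909630819764), np.float64(0.000975090963081902)])
[ 0.64975365 -0.11618582  0.12      ]
[0.66007956 0.0625003  0.12      ]
[ 0.41316325 -0.11137635  0.12      ]
[0.43038309 0.06285083 0.12      ]
stud [ 0.61713502 -0.13329015  0.14      ]
```

View pics/w1z.png

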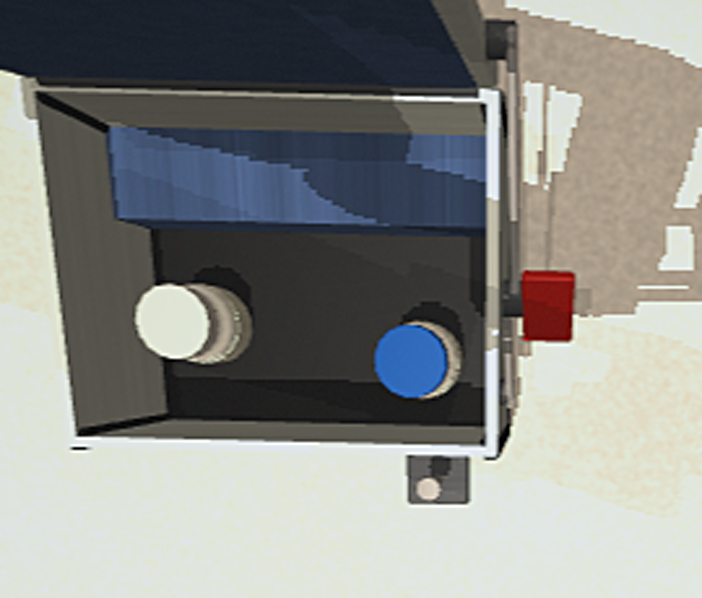

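Run:
```python
from plan import *
Q=Rt(90,20); P=np.array([.685,-.041,.148])
plan([(P+[0,-.014,.042],Q)],.0)
```

```text
[[[0.0154,0.0001,0.0323],[0.0,4.0,0.0],0.0],[[0.0131,0.0001,0.0333],[0.0,4.0,0.0],0.0],[[0.0108,0.0001,0.0342],[0.0,4.0,0.0],0.0],[[0.0084,0.0001,0.0349],[0.1,4.0,-0.1],0.0],[[0.0059,0.0002,0.0353],[0.0,4.0,0.0],0.0]]
end [ 0.685 -0.055  0.19 ]
```

Call:
carry_out(
  plan=[
    [[0.0155,0,0.032],[0,4,0],0],
    [[0.013,0,0.033],[0,4,0],0],
    [[0.011,0,0.034],[0,4,0],0],
    [[0.0085,0,0.035],[0,4,0],0],
    [[0.006,0,0.035],[0,4,0],0],
  ],
)

```text
clock: 3.6
tcp_pos: [0.6848, -0.0537, 0.1903]
tcp_rot: [-2.034, -2.029, -0.363]
wrist_force: [0.5, -0.8, -0.1]
width: 0.004
```

Run:
```python
from plan import *
snap('scene','s2.png');st();snap('wrist','w2.png')
a=cv2.imread('pics/s2.png')[170:330,190:370]; b=cv2.imread('pics/w2.png')
cv2.imwrite('pics/s2z.png',np.hstack([cv2.resize(a,(450,400)),cv2.resize(b,(350,262))[:, :] if 0 else cv2.copyMakeBorder(cv2.resize(b,(350,262)),0,138,0,0,0)]))
P=np.array([.685,-.041,.148]);Q=Rt(90,20)
plan([(P+[0,0,0],Q,.012),(P+[0,.0073,-.01],Q,.007),(P+[0,.0121,-.02],Q,.007),(P+[0,.015,-.03],Q,.007),(P+[0,.0158,-.036],Q,.007)],0.)
```

```text
t 3.65 p [ 0.6793 -0.0525  0.1797] F [-2.5 -0.  -6.2] w 0.008 q [-0.39  0.5   1.19  0.33  1.61 -0.39]
[[0.009, 1.0, -0.012], [0.936, -0.004, 0.351], [0.351, -0.014, -0.936]]
[[[0.0,0.0016,0.009],[-0.2,-0.1,-0.1],0.0],[[0.0,0.0015,0.009],[-0.2,-0.1,-0.1],0.0],[[0.0001,0.0015,0.009],[-0.2,0.0,-0.1],0.0],[[0.0,0.0015,0.0089],[-0.2,-0.1,-0.2],0.0],[[0.0017,0.0,0.006],[0.0,0.0,0.0],0.0]]
[[[0.0018,0.0,0.0059],[0.0,0.0,0.0],0.0],[[0.0005,0.0,0.0055],[0.0,0.0,0.0],0.0],[[0.0006,0.0,0.0056],[0.0,0.0,0.0],0.0],[[-0.0004,0.0,0.0052],[0.0,0.0,0.0],0.0],[[-0.0003,0.0,0.0052],[0.0,0.0,0.0],0.0]]
[[[-0.0013,0.0,0.0059],[0.0,0.0,0.0],0.0],[[0,0,0],[0,0,0],0.0],[[0,0,0],[0,0,0],0.0],[[0,0,0],[0,0,0],0.0],[[0,0,0],[0,0,0],0.0]]
end [ 0.685  -0.0252  0.112 ]
```

View pics/s2z.png

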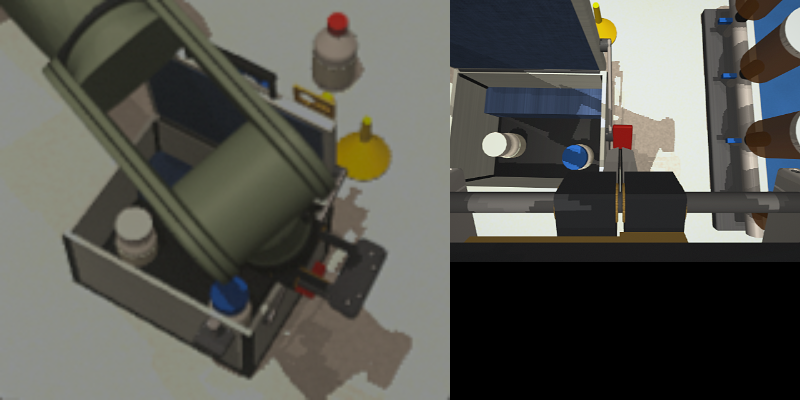

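Run:
```python
from plan import *
st(); m=viewer.camera_model('wrist'); snap('wrist','w3.png'); st()
im=cv2.imread('pics/w2.png'); cv2.imwrite('pics/w2z.png',cv2.resize(im[50:350,170:400],None,fx=2,fy=2))
print('pad', zray(m,(275,215),.148))
print(proj('wrist',[.683,-.040,.148],m))
```

```text
t 3.7 p [ 0.6792 -0.0535  0.1817] F [-0.9 -0.4 -1. ] w 0.004 q [-0.38  0.5   1.18  0.32  1.61 -0.39]
[[0.009, 1.0, -0.013], [0.938, -0.004, 0.347], [0.347, -0.015, -0.938]]
t 3.75 p [ 0.6818 -0.0541  0.1863] F [0.4 0.2 0.3] w 0.003 q [-0.38  0.49  1.18  0.32  1.61 -0.39]
[[0.006, 1.0, -0.007], [0.939, -0.003, 0.344], [0.344, -0.008, -0.939]]
pad [ 0.68157736 -0.0358694   0.148     ]
[276.69375956 219.84140128]
```

View pics/w3.png

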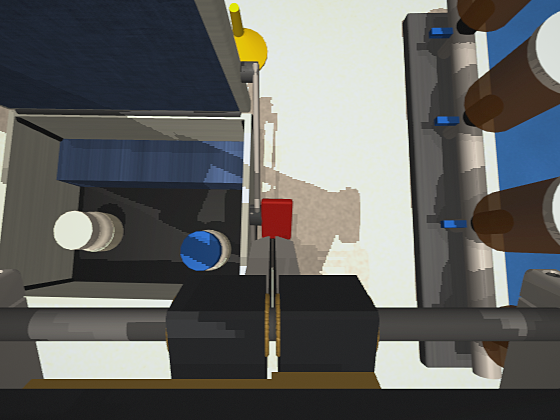

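Call:
carry_out(
  plan=[
    [[0,0,0.007],[0,0,0],0],
    [[0,0,0.009],[0,0,0],0],
    [[0,0,0.009],[0,0,0],0],
    [[0,0,0.009],[0,0,0],0],
    [[0,0,0.007],[0,0,0],0],
  ],
)

```text
clock: 4.17
tcp_pos: [0.6852, -0.0387, 0.1517]
tcp_rot: [-2.032, -2.033, -0.359]
wrist_force: [0.3, -0.0, -0.5]
width: 0.004
```

Run:
```python
from plan import *
st(); m=viewer.camera_model('wrist'); snap('wrist','w4.png'); st()
```

```text
t 4.17 p [ 0.6852 -0.0387  0.1517] F [ 0.3 -0.  -0.5] w 0.004 q [-0.36  0.51  1.22  0.33  1.54 -0.39]
[[-0.0, 1.0, 0.001], [0.94, 0.0, 0.341], [0.341, 0.001, -0.94]]
t 4.22 p [ 0.684  -0.0379  0.1497] F [-1.1  0.7 -0.9] w 0.002 q [-0.36  0.51  1.23  0.33  1.54 -0.4 ]
[[0.0, 1.0, -0.002], [0.939, 0.0, 0.343], [0.343, -0.002, -0.939]]
```

View pics/w4.png

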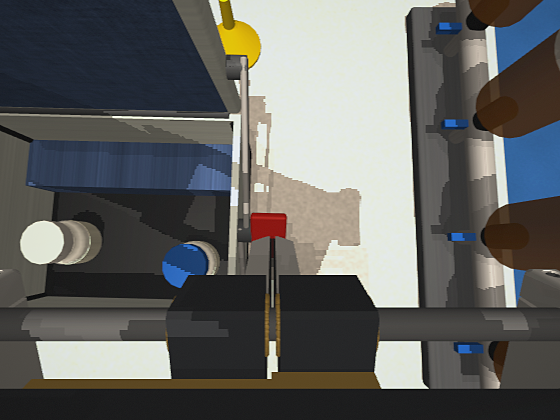

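The tip sits over the middle of the pad at (270,238). Next I press along the arc.

Call:
carry_out(
  plan=[
    [[0.0015,0,0.006],[0,0,0],0],
    [[0.0018,0,0.006],[0,0,0],0],
    [[0.001,0,0.006],[0,0,0],0],
    [[0.0005,0,0.006],[0,0,0],0],
    [[0.0003,0,0.005],[0,0,0],0],
  ],
)

```text
clock: 4.63
tcp_pos: [0.6849, -0.0242, 0.1258]
tcp_rot: [-2.032, -2.031, -0.359]
wrist_force: [-0.8, -0.5, 4.7]
width: 0.005
```

Call:
carry_out(
  plan=[
    [[-0.0004,0,0.005],[0,0,0],0],
    [[-0.001,0,0.005],[0,0,0],0],
    [[-0.001,0,0.004],[0,0,0],0],
    [[0,0,0],[0,0,0],0],
    [[0,0,0],[0,0,0],0],
  ],
)

```text
clock: 5.05
tcp_pos: [0.6847, -0.0224, 0.1115]
tcp_rot: [-2.033, -2.031, -0.357]
wrist_force: [-0.8, 0.1, 1.1]
width: 0.005
```

Run:
```python
from plan import *
st(); m=viewer.camera_model('wrist'); snap('wrist','w5.png'); st()
```

```text
t 5.05 p [ 0.6847 -0.0224  0.1115] F [-0.8  0.1  1.1] w 0.005 q [-0.34  0.54  1.27  0.33  1.46 -0.4 ]
[[0.001, 1.0, -0.0], [0.94, -0.001, 0.342], [0.342, -0.001, -0.94]]
t 5.1 p [ 0.6846 -0.0225  0.1115] F [-0.2 -0.8  0.5] w 0.003 q [-0.34  0.54  1.27  0.33  1.46 -0.4 ]
[[0.001, 1.0, -0.0], [0.94, -0.001, 0.342], [0.342, -0.001, -0.94]]
```

View pics/w5.png

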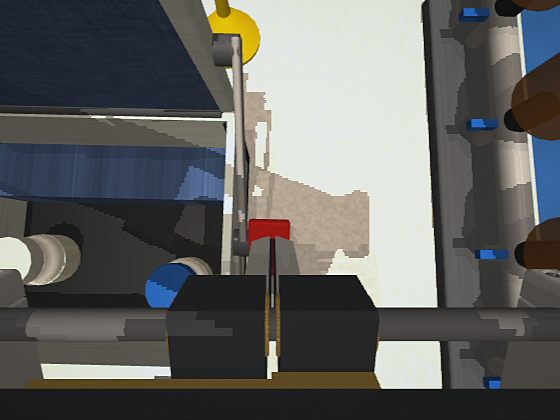

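Call:
carry_out(
  plan=[
    [[0,0,-0.01],[0,0,0],0],
    [[0,0,-0.02],[0,0,0],0],
    [[0,0,-0.03],[0,0,0],0],
    [[0,0,-0.03],[0,-2,0],0.05],
    [[0,0,-0.03],[0,-4,0],0.05],
  ],
)

```text
clock: 5.52
tcp_pos: [0.6837, -0.0657, 0.2249]
tcp_rot: [-2.097, -2.086, -0.251]
wrist_force: [0.8, -0.9, 0.1]
width: 0.109
```

Call:
carry_out(
  plan=[
    [[-0.015,0,-0.03],[0,-4,0],0.05],
    [[-0.015,0,-0.03],[0,-5,0],0.05],
    [[-0.01,0,-0.02],[0,-5,0],0.05],
    [[0,0,-0.01],[0,0,0],0.05],
    [[0,0,0],[0,0,0],0.05],
  ],
)

```text
clock: 5.93
tcp_pos: [0.6861, -0.1151, 0.311]
tcp_rot: [2.218, 2.219, 0.007]
wrist_force: [-0.1, -1.1, -0.7]
width: 0.465
```

Run:
```python
from plan import *
st(); m=viewer.camera_model('wrist'); snap('wrist','w6.png'); print(m['eye'].round(4)); st(); snap('scene','s6.png')
print([(np.round(d['at'],4),round(d['conf'],2)) for d in models.look_for('wrist','handle')[:2]])
```

```text
t 5.93 p [ 0.6861 -0.1151  0.311 ] F [-0.1 -1.1 -0.7] w 0.465 q [-0.29  0.41  1.    0.    1.73 -0.29]
[[-0.0, 1.0, 0.006], [1.0, 0.0, -0.0], [-0.0, 0.006, -1.0]]
[ 0.6852 -0.0427  0.5254]
t 5.98 p [ 0.6852 -0.1154  0.308 ] F [ 0.3 -0.4 -0.8] w 0.505 q [-0.29  0.41  1.01  0.    1.72 -0.29]
[[0.0, 1.0, 0.002], [1.0, -0.0, 0.001], [0.001, 0.002, -1.0]]
[(array([0.5619, 0.0555, 0.2258]), 0.77)]
```

View pics/w6.png

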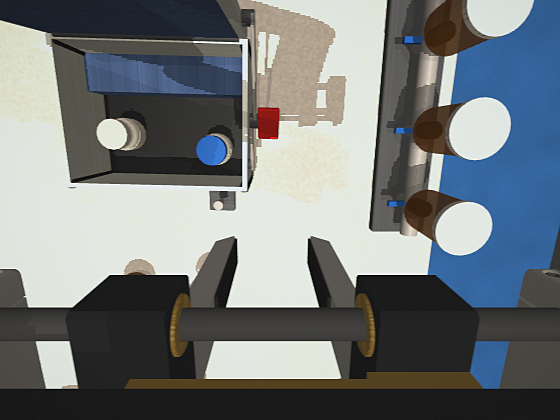

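View pics/s6.png

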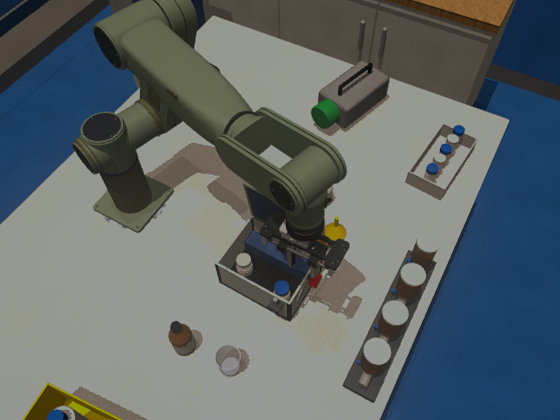

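Run:
```python
from plan import *
m=viewer.camera_model('wrist'); s=viewer.camera_model('scene')
print(m['eye'])
m['eye']=np.array([.6852,-.0427,.5254])
for nm,f,(y0,y1,x0,x1),t in(('s0','pics/scene0.png',(265,300,295,335),60),('s6','pics/s6.png',(265,300,295,335),60),('w6','pics/w6.png',(95,150,245,290),60)):
    b=cv2.imread(f)[y0:y1,x0:x1].astype(int); mk=(b[...,2]>80)&(b[...,1]<50)&(b[...,0]<60); ys,xs=np.nonzero(mk); print(nm,xs.mean()+x0,ys.mean()+y0,xs.min()+x0,xs.max()+x0,ys.min()+y0,ys.max()+y0)
a=cv2.imread('pics/s6.png')[260:310,280:350]; c=cv2.imread('pics/w6.png')[0:220,50:330]
c=cv2.resize(c,(600,471)); a=cv2.resize(a,(200,143)); c=np.hstack([c,cv2.copyMakeBorder(a,0,471-143,0,0,0)]); cv2.imwrite('pics/w6z.png',c)
```

```text
[ 0.68513541 -0.04395599  0.51877019]
s0 312.8905109489051 280.1970802919708 306 319 272 288
s6 314.53921568627453 280.7647058823529 308 321 274 287
w6 267.7646129541864 122.69510268562401 257 278 108 138
```

View pics/w6z.png

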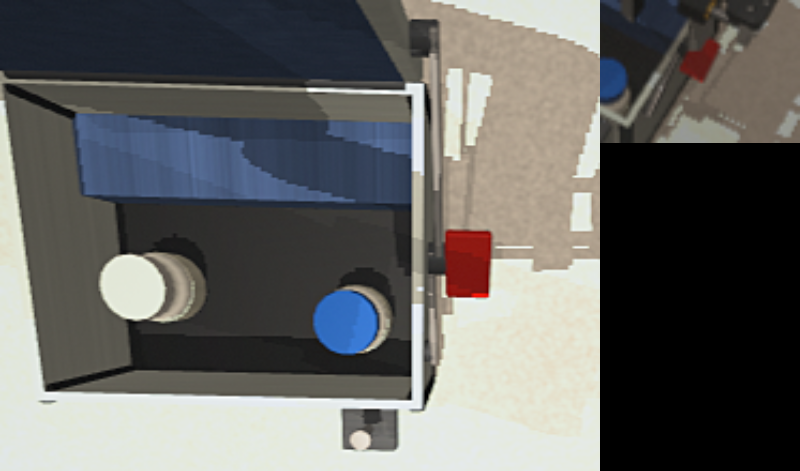

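Run:
```python
from plan import *
s=viewer.camera_model('scene')
m=viewer.camera_model('wrist');m['eye']=np.array([.6852,-.0427,.5254])
print(tri((s,(314.5,280.8)),(m,(268,123))))
print(proj('scene',[.683,-.0235,.1115]),proj('scene',[.683,-.040,.148]), proj('scene',[.683,-.033,.13]))
print(proj('wrist',[.683,-.0235,.1115],m),proj('wrist',[.683,-.040,.148],m), proj('wrist',[.683,-.033,.13],m))
```

```text
(array([ 0.67991407, -0.02892225,  0.12342967]), [np.float64(0.0015286462074792007), np.float64(0.0015286462074793263)])
[315.68542346 281.59981203] [313.41324172 280.45906457] [314.35434812 281.36521557]
[271.61293884 118.49518537] [271.46010201 131.44522701] [271.53940153 125.74081084]
```

Run:
```python
from plan import *
s=monitor.read_state();Q=R.from_rotvec(s['tcp_rot']).as_matrix(); st()
plan([((.67,-.10,.38),Rt(75),.03),((.56,.01,.46),Rt(10)),((.538,.035,.46),Rt(-1),.012)],.07)
```

```text
t 6.08 p [ 0.6838 -0.1157  0.3042] F [-0.3 -0.8  0.2] w 0.527 q [-0.29  0.41  1.01  0.    1.72 -0.29]
[[0.001, 1.0, -0.004], [1.0, -0.001, 0.002], [0.002, -0.004, -1.0]]
[[[0.0053,-0.0047,-0.0252],[-0.1,0.0,5.0],0.07],[[0.0049,-0.0051,-0.0253],[-0.1,-0.1,5.0],0.07],[[0.0043,-0.0055,-0.0252],[0.0,0.0,4.9],0.07],[[0.0078,-0.0135,-0.008],[0.0,0.0,6.5],0.07],[[0.0062,-0.0143,-0.008],[0.0,0.0,6.5],0.07]]
[[[0.0046,-0.0149,-0.008],[0.0,0.0,6.5],0.07],[[0.0028,-0.0153,-0.008],[0.0,0.0,6.5],0.07],[[0.0011,-0.0155,-0.008],[0.0,0.0,6.5],0.07],[[-0.0007,-0.0155,-0.008],[0.0,0.0,6.5],0.07],[[-0.0024,-0.0154,-0.008],[0.0,0.0,6.5],0.07]]
[[[-0.0041,-0.015,-0.008],[0.0,0.0,6.5],0.07],[[-0.0058,-0.0144,-0.008],[0.0,0.0,6.5],0.07],[[-0.0075,-0.0137,-0.0079],[0.0,0.0,6.5],0.07],[[-0.0058,-0.0095,0.0],[0.0,0.0,3.7],0.07],[[-0.0063,-0.0091,0.0],[0.0,0.0,3.7],0.07]]
[[[-0.0069,-0.0086,0.0],[0.0,0.0,3.6],0.07],[[0,0,0],[0,0,0],0.07],[[0,0,0],[0,0,0],0.07],[[0,0,0],[0,0,0],0.07],[[0,0,0],[0,0,0],0.07]]
end [0.538 0.035 0.46 ]
```

Call:
carry_out(
  plan=[
    [[0.005,-0.005,-0.025],[0,0,5],0.07],
    [[0.005,-0.005,-0.025],[0,0,5],0.07],
    [[0.0045,-0.0055,-0.025],[0,0,5],0.07],
    [[0.008,-0.0135,-0.008],[0,0,6.5],0.07],
    [[0.006,-0.0145,-0.008],[0,0,6.5],0.07],
  ],
)

```text
clock: 6.5
tcp_pos: [0.648, -0.0783, 0.3963]
tcp_rot: [-2.697, -1.606, 0.002]
wrist_force: [-0.1, 0.3, -0.1]
width: 0.739
```

Call:
carry_out(
  plan=[
    [[0.0045,-0.015,-0.008],[0,0,6.5],0.07],
    [[0.003,-0.0155,-0.008],[0,0,6.5],0.07],
    [[0.001,-0.0155,-0.008],[0,0,6.5],0.07],
    [[-0.0005,-0.0155,-0.008],[0,0,6.5],0.07],
    [[-0.0025,-0.0155,-0.008],[0,0,6.5],0.07],
  ],
)

```text
clock: 6.92
tcp_pos: [0.592, -0.0223, 0.4348]
tcp_rot: [-3.038, -0.788, 0.008]
wrist_force: [0.4, -0.0, 0.1]
width: 0.745
```

Call:
carry_out(
  plan=[
    [[-0.004,-0.015,-0.008],[0,0,6.5],0.07],
    [[-0.006,-0.0145,-0.008],[0,0,6.5],0.07],
    [[-0.0075,-0.0135,-0.008],[0,0,6.5],0.07],
    [[-0.006,-0.0095,0],[0,0,4],0.07],
    [[-0.0065,-0.009,0],[0,0,4],0.07],
  ],
)

```text
clock: 7.33
tcp_pos: [0.5445, 0.0273, 0.4598]
tcp_rot: [-3.14, -0.047, 0.006]
wrist_force: [-0.0, -0.5, -0.6]
width: 0.743
```

Call:
carry_out(
  plan=[
    [[-0.007,-0.0085,0],[0,0,3],0.07],
    [[0,0,0],[0,0,0],0.07],
    [[0,0,0],[0,0,0],0.07],
    [[0,0,0],[0,0,0],0.07],
    [[0,0,0],[0,0,0],0.07],
  ],
)

```text
clock: 7.75
tcp_pos: [0.5382, 0.0348, 0.4605]
tcp_rot: [-3.141, 0.029, 0.003]
wrist_force: [0.4, 0.9, -0.3]
width: 0.743
```

Run:
```python
from plan import *
st(); m=viewer.camera_model('wrist'); snap('wrist','w7.png'); print(m['eye'].round(4),m['attitude']); snap('side','si7.png')
print([(np.round(d['at'],4),round(d['conf'],2)) for d in models.look_for('wrist','handle')[:2]]);st()
```

```text
t 7.75 p [0.5382 0.0348 0.4605] F [ 0.4  0.9 -0.3] w 0.743 q [-0.1   0.08  1.11  0.    1.96  1.49]
[[1.0, -0.018, -0.002], [-0.018, -1.0, 0.0], [-0.002, -0.0, -1.0]]
[0.6099 0.0348 0.6748] [-0.19465391  0.19853172 -1.57916486]
[(array([0.5622, 0.0539, 0.3064]), 0.56)]
t 7.9 p [0.5382 0.035  0.4612] F [ 0.3 -0.1 -0.2] w 0.745 q [-0.1   0.08  1.11  0.    1.96  1.49]
[[1.0, -0.019, -0.001], [-0.019, -1.0, 0.0], [-0.001, -0.0, -1.0]]
```

View pics/w7.png

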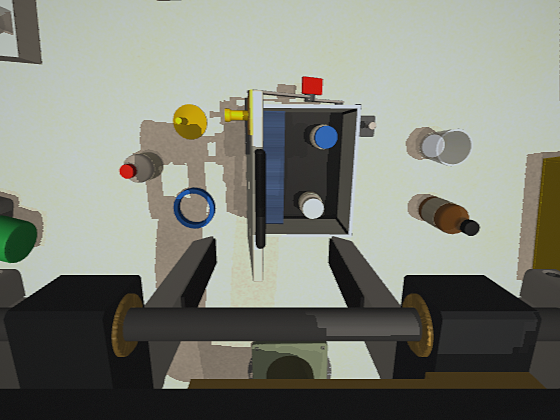

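View pics/si7.png

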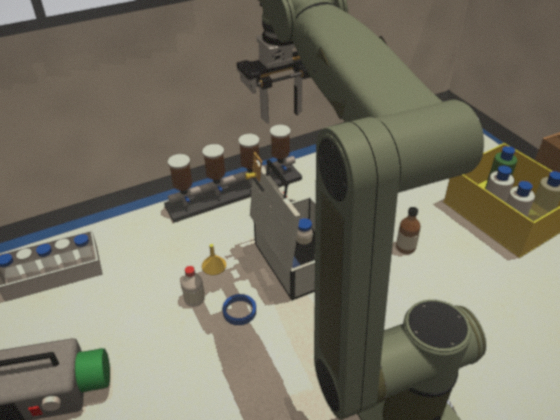

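Run:
```python
from plan import *
from fit import W,L
p=(.537,-.0245,-.018)
m=viewer.camera_model('wrist')
for uv in((260.5,199),(260,151),(261,247)):
    d=rayd(m,uv); e=m['eye']
    # intersect with circle r=sqrt(.225^2+.007^2) about hinge in local frame
    best=None
    for t in np.linspace(.2,.5,3001):
        l=L(p,e+t*d); r=np.hypot(l[1]-.0925,l[2]-.12)-np.hypot(.225,.007)
        if best is None or abs(r)<abs(best[0]): best=(r,e+t*d,l)
    l=best[2]; print(uv,best[1].round(4),l.round(4),'angle',np.arctan2(l[2]-.12,.0925-l[1])-np.arctan2(.007,.225))
for uv in((356,234),(247,237),(357,105),(249,103)): print(zray(m,uv,.12).round(4))
im=cv2.imread('pics/w7.png');cv2.imwrite('pics/w7z.png',cv2.resize(im[70:290,220:400],None,fx=2.7,fy=2.7,interpolation=cv2.INTER_CUBIC))
```

```text
(260.5, 199) [0.5389 0.0491 0.3443] [0.0006 0.0736 0.3443] angle 1.455714307206904
(260, 151) [0.5911 0.0482 0.3443] [0.0527 0.0737 0.3443] angle 1.4560276173446143
(261, 247) [0.4825 0.05   0.3443] [-0.0558  0.0735  0.3443] angle 1.4553838575255316
[ 0.4196 -0.1217  0.12  ]
[0.4172 0.0864 0.12  ]
[ 0.6533 -0.1118  0.12  ]
[0.6598 0.0738 0.12  ]
```

View pics/w7z.png

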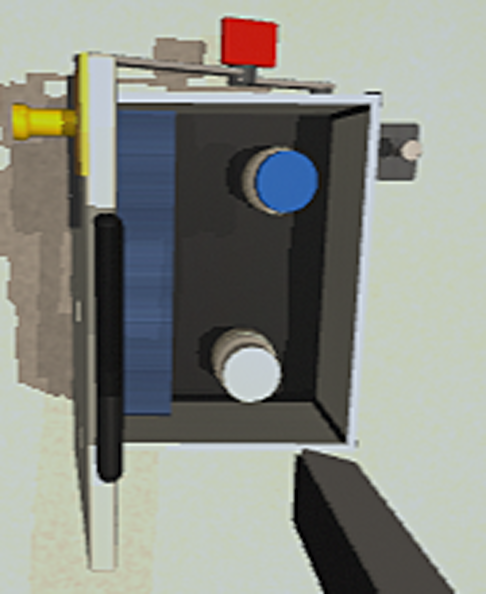

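Call:
carry_out(
  plan=[
    [[0,-0.004,0.015],[0,0,0],0.07],
    [[0,-0.005,0.03],[0,0,0],0.07],
    [[0,-0.005,0.035],[0,0,0],0.07],
    [[0,0,0.03],[0,0,0],0.07],
    [[0,0,0.015],[0,0,0],0.07],
  ],
)

```text
clock: 8.32
tcp_pos: [0.5362, 0.0496, 0.3319]
tcp_rot: [-3.141, 0.028, 0.011]
wrist_force: [-0.7, -0.1, 0.1]
width: 0.744
```

Call:
carry_out(
  plan=[
    [[0,0,0.01],[0,0,0],0.07],
    [[0,0,0],[0,0,0],0.05],
    [[0,0,0],[0,0,0],0.03],
    [[0,0,0],[0,0,0],0.025],
    [[0,0,0],[0,0,0],0.025],
  ],
)

```text
clock: 8.73
tcp_pos: [0.5393, 0.0493, 0.3289]
tcp_rot: [3.141, -0.029, 0.006]
wrist_force: [-0.3, -1.1, -0.3]
width: 0.5
```

Run:
```python
from plan import *
st(); m=viewer.camera_model('wrist'); snap('wrist','w8.png'); st()
```

```text
t 8.73 p [0.5393 0.0493 0.3289] F [-0.3 -1.1 -0.3] w 0.5 q [-0.07  0.06  1.39  0.    1.69  1.52]
[[1.0, -0.018, 0.004], [-0.018, -1.0, -0.0], [0.004, 0.0, -1.0]]
t 8.78 p [0.5392 0.0493 0.3286] F [ 0.3 -0.4  1.2] w 0.456 q [-0.07  0.06  1.39  0.    1.69  1.52]
[[1.0, -0.018, 0.004], [-0.018, -1.0, -0.0], [0.004, 0.0, -1.0]]
```

View pics/w8.png

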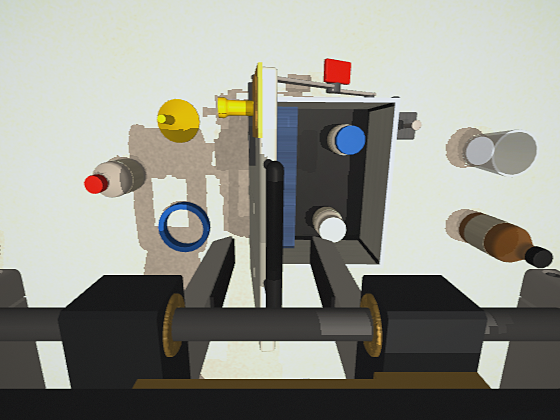

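The bar lies centred between the fingers, at column 273. I'll close on it.

Call:
carry_out(
  plan=[
    [[0,0,0.003],[0,0,0],0.015],
    [[0,0,0],[0,0,0],0.008],
    [[0,0,0],[0,0,0],0.004],
    [[0,0,0],[0,0,0],0.0],
    [[0,0,0],[0,0,0],0.0],
  ],
  force=25,
)

```text
clock: 9.2
tcp_pos: [0.5382, 0.0494, 0.3237]
tcp_rot: [-3.141, 0.029, -0.0]
wrist_force: [0.7, -0.4, -0.9]
width: 0.1
```

Call:
carry_out(
  plan=[
    [[0,0,0],[0,0,0],0.0],
    [[0,0,0],[0,0,0],0.0],
    [[0,0,0],[0,0,0],0.0],
    [[0,0,0],[0,0,0],0.0],
    [[0,0,0],[0,0,0],0.0],
  ],
)

```text
clock: 9.62
tcp_pos: [0.5382, 0.0494, 0.3237]
tcp_rot: [-3.141, 0.029, 0.0]
wrist_force: [-0.6, 0.6, -0.3]
width: 0.002
```

```bash
cat > arc.py <<'E'
from plan import *
# plan lid lowering from current angle to a1 keeping tool vertical. usage: arc.py a0 a1 dstep
from fit import L
p=(.537,-.0245,-.018); c,s=np.cos(p[2]),np.sin(p[2])
S=monitor.read_state();Q=R.from_rotvec(S['tcp_rot']).as_matrix()
l=L(p,np.array(S['tcp_pos'])+[0,0,.019]); print('angle from tcp', np.arctan2(l[2]-.12,.0925-l[1])-.031, 'r',np.hypot(l[2]-.12,.0925-l[1]), 'x',l[0])
a0,a1,st_=map(float,sys.argv[1:4]); n=int(np.ceil((a0-a1)/st_)); rr=np.hypot(.225,.007)
P=lambda a: np.array([.0925-rr*np.cos(a+.031),.12+rr*np.sin(a+.031)])
A=np.linspace(a0,a1,n+1); out=[]
for i in range(n):
    dy,dz=P(A[i+1])-P(A[i]); d=Q.T@np.array([-s*dy,c*dy,dz]); out.append([d.round(4).tolist(),[0,0,0],0.0])
for i in range(0,n,5): print(A[i+1:i+6].round(3),str(out[i:i+5]).replace(' ',''))
E
python3 - <<'E'
from plan import *
st()
E
python3 arc.py 1.45 0 0.05
```

```text
t 9.62 p [0.5382 0.0494 0.3237] F [-0.6  0.6 -0.3] w 0.002 q [-0.07  0.06  1.4   0.    1.68  1.52]
[[1.0, -0.018, -0.0], [-0.018, -1.0, 0.0], [-0.0, -0.0, -1.0]]
angle from tcp 1.4566478409560053 r 0.22346402655012426 x -0.00013631514895600196
[1.4  1.35 1.3  1.25 1.2 ] [[[0.0,0.0112,0.0013],[0,0,0],0.0],[[0.0,0.0111,0.0018],[0,0,0],0.0],[[0.0,0.011,0.0024],[0,0,0],0.0],[[0.0,0.0109,0.0029],[0,0,0],0.0],[[0.0,0.0107,0.0035],[0,0,0],0.0]]
[1.15 1.1  1.05 1.   0.95] [[[0.0,0.0105,0.004],[0,0,0],0.0],[[0.0,0.0103,0.0045],[0,0,0],0.0],[[0.0,0.0101,0.005],[0,0,0],0.0],[[0.0,0.0098,0.0055],[0,0,0],0.0],[[0.0,0.0095,0.006],[0,0,0],0.0]]
[0.9  0.85 0.8  0.75 0.7 ] [[[0.0,0.0092,0.0065],[0,0,0],0.0],[[0.0,0.0089,0.0069],[0,0,0],0.0],[[0.0,0.0085,0.0074],[0,0,0],0.0],[[0.0,0.0081,0.0078],[0,0,0],0.0],[[0.0,0.0077,0.0082],[0,0,0],0.0]]
[0.65 0.6  0.55 0.5  0.45] [[[0.0,0.0073,0.0086],[0,0,0],0.0],[[0.0,0.0069,0.0089],[0,0,0],0.0],[[0.0,0.0064,0.0093],[0,0,0],0.0],[[0.0,0.0059,0.0096],[0,0,0],0.0],[[0.0,0.0055,0.0098],[0,0,0],0.0]]
[0.4  0.35 0.3  0.25 0.2 ] [[[0.0,0.005,0.0101],[0,0,0],0.0],[[0.0,0.0044,0.0103],[0,0,0],0.0],[[0.0,0.0039,0.0105],[0,0,0],0.0],[[0.0,0.0034,0.0107],[0,0,0],0.0],[[0.0,0.0028,0.0109],[0,0,0],0.0]]
[0.15 0.1  0.05 0.  ] [[[0.0,0.0023,0.011],[0,0,0],0.0],[[0.0,0.0017,0.0111],[0,0,0],0.0],[[0.0,0.0012,0.0112],[0,0,0],0.0],[[0.0,0.0006,0.0112],[0,0,0],0.0]]
```

The width reads 0.002, so the fingers missed the bar. I need to look.

Run:
```python
from plan import *
st(); m=viewer.camera_model('wrist'); snap('wrist','w9.png'); snap('side','si9.png'); snap('scene','s9.png')
z=cv2.imread('pics/si9.png')[30:230,200:400]; y=cv2.imread('pics/s9.png')[120:320,180:380]
cv2.imwrite('pics/z9.png',np.hstack([cv2.resize(z,(400,400)),cv2.resize(y,(400,400))]))
```

```text
t 9.62 p [0.5382 0.0494 0.3237] F [-0.6  0.6 -0.3] w 0.002 q [-0.07  0.06  1.4   0.    1.68  1.52]
[[1.0, -0.018, -0.0], [-0.018, -1.0, 0.0], [-0.0, -0.0, -1.0]]
```

View pics/w9.png

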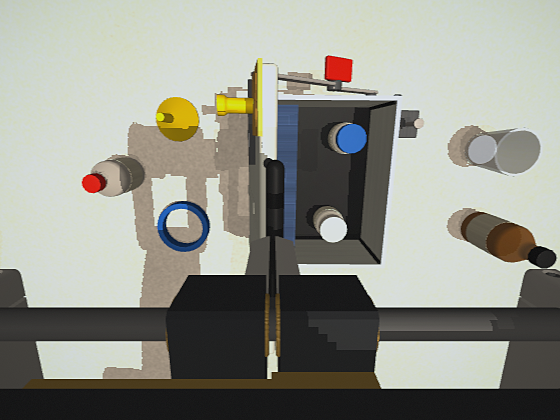

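View pics/z9.png

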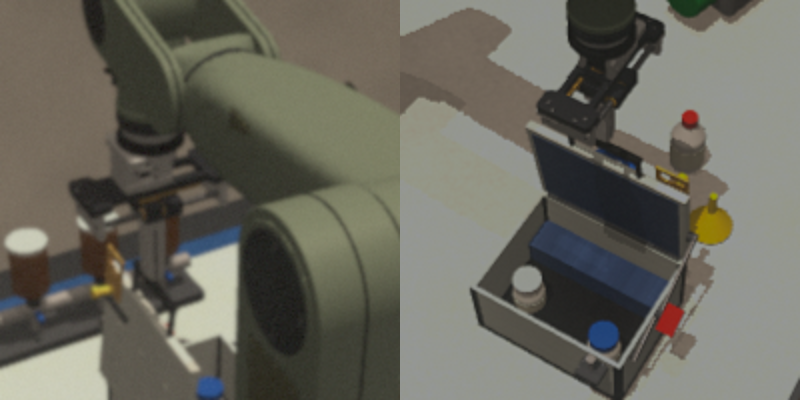

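Run:
```python
from plan import *
m9=viewer.camera_model('wrist')
Q9=R.from_rotvec(monitor.read_state()['tcp_rot']).as_matrix()
# static camera offset
m7=dict(m9); m7['eye']=np.array([.6099,.0348,.6748]); m7['attitude']=np.array([-0.19465391,0.19853172,-1.57916486])
im9=cv2.imread('pics/w9.png');im7=cv2.imread('pics/w7.png')
cv2.imwrite('pics/cmp.png',np.hstack([cv2.resize(im7[60:280,215:315],(360,594),interpolation=cv2.INTER_CUBIC)[:594],cv2.resize(im9[40:260,225:325],(360,594),interpolation=cv2.INTER_CUBIC)]))
print(m9['eye'],m9['attitude'],m7['eye'])
```

```text
[0.60949344 0.04954456 0.53811565] [-0.19318474  0.19668387 -1.57913936] [0.6099 0.0348 0.6748]
```

View pics/cmp.png

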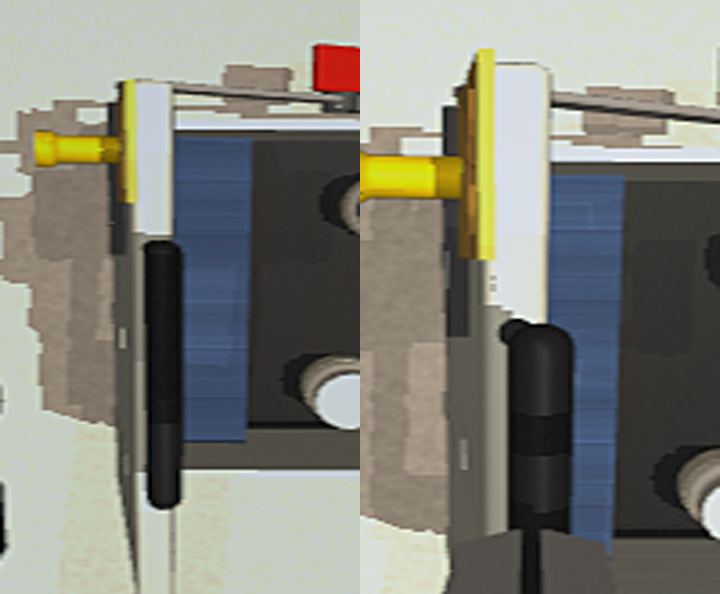

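Run:
```python
from plan import *
m9=viewer.camera_model('wrist')
m7=dict(m9); m7['eye']=np.array([.6099,.0348,.6748]); m7['attitude']=np.array([-0.19465391,0.19853172,-1.57916486])
print('bar +x end',tri((m7,(260.3,149.6)),(m9,(275.3,160.4))))
print('lid corner',tri((m7,(262.8,90.7)),(m9,(277.2,64.4))))
print('tip proj', proj('wrist',[.5382,.0494,.3237],m9), 'grasp pt', proj('wrist',[.5382,.0494,.3427],m9))
for z in(.30,.31,.32,.33,.344): print(z,zray(m7,(260.3,149.6),z).round(4),zray(m9,(275.3,160.4),z).round(4))
```

```text
bar +x end (array([0.59210055, 0.04782717, 0.33749852]), [np.float64(0.00013980961330824093), np.float64(0.00013980961330827444)])
lid corner (array([0.65597399, 0.0448684 , 0.304151  ]), [np.float64(0.00031491161653071675), np.float64(0.0003149116165306856)])
tip proj [273.93627953 232.95970625] grasp pt [274.10229359 241.86041668]
0.3 [0.59   0.0494 0.3   ] [0.589  0.0474 0.3   ]
0.31 [0.5905 0.049  0.31  ] [0.5898 0.0475 0.31  ]
0.32 [0.5911 0.0486 0.32  ] [0.5907 0.0476 0.32  ]
0.33 [0.5916 0.0482 0.33  ] [0.5916 0.0477 0.33  ]
0.344 [0.5923 0.0477 0.344 ] [0.5928 0.0478 0.344 ]
```

Run:
```python
from plan import *
m9=viewer.camera_model('wrist'); s=viewer.camera_model('scene')
m7=dict(m9); m7['eye']=np.array([.6099,.0348,.6748]); m7['attitude']=np.array([-0.19465391,0.19853172,-1.57916486])
y=cv2.imread('pics/s9.png')[140:230,240:350]; cv2.imwrite('pics/z9b.png',cv2.resize(y,None,fx=7,fy=6.5,interpolation=cv2.INTER_CUBIC))
z=cv2.imread('pics/si9.png')[120:220,230:330]; cv2.imwrite('pics/z9c.png',cv2.resize(z,None,fx=6,fy=6,interpolation=cv2.INTER_CUBIC))
for n in('scene','side'): print(n,'tip',proj(n,[.5382,.0494,.3237]),'exp bar ends',proj(n,[.589,.0485,.344]),proj(n,[.489,.0503,.344]))
```

```text
scene tip [281.58718463 196.36467558] exp bar ends [299.24803745 199.98673514] [264.67788845 183.7478682 ]
side tip [276.30042324 179.57141551] exp bar ends [267.18169949 161.90817561] [285.33692725 184.32493534]
```

View pics/z9b.png

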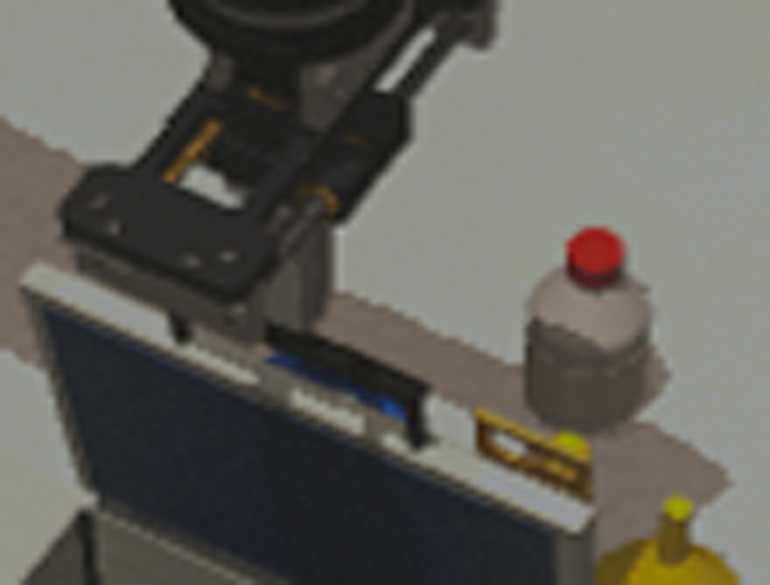

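View pics/z9c.png

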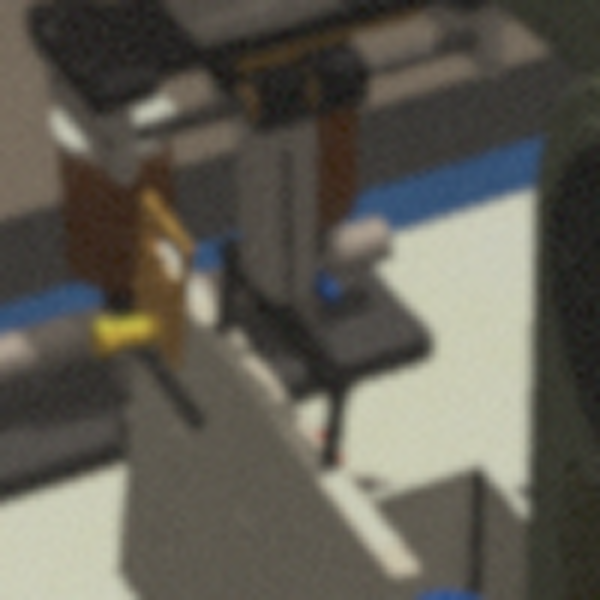

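Run:
```python
from plan import *
m9=viewer.camera_model('wrist'); s=viewer.camera_model('scene'); si=viewer.camera_model('side')
a=(s,(240+425/7,140+388/6.5)); b=(m9,(275.3,161)); c=(si,(230+233/6,120+258/6))
print('s+w',tri(a,b)); print('si+w',tri(c,b)); print('s+si',tri(a,c)); print('all',tri(a,b,c))
# lid corner +x free edge front(lower) : scene (590,520) , wrist(277.2,64.4)
print('lidc',tri((s,(240+588/7,140+522/6.5)),(m9,(277.2,64.4))))
# is fingertip where FK says? left -x end of bar: side (345,378), scene (175,318)
print('bar -x end s+si',tri((s,(240+172/7,140+312/6.5)),(si,(230+345/6,120+385/6))))
```

```text
s+w (array([0.59304711, 0.04793243, 0.34884144]), [np.float64(0.00023037856868470422), np.float64(0.00023037856868463023)])
si+w (array([0.59094526, 0.04564742, 0.33810886]), [np.float64(0.002308846989531122), np.float64(0.002308846989531112)])
s+si (array([0.58907494, 0.04829764, 0.34219621]), [np.float64(0.004152940928909719), np.float64(0.004152940928909589)])
all (array([0.59046438, 0.04793168, 0.34180698]), [np.float64(0.00396877384727114), np.float64(0.0017445365935632989), np.float64(0.0046108530224258796)])
lidc (array([0.65797607, 0.04655343, 0.3052249 ]), [np.float64(0.0024513668406418348), np.float64(0.0024513668406421943)])
bar -x end s+si (array([0.49323873, 0.04219368, 0.33837677]), [np.float64(3.414953200673325e-05), np.float64(3.4149532006494415e-05)])
```

Run:
```python
from plan import *
Q=R.from_rotvec([-3.141,.029,.003]).as_matrix(); p=np.array([.5382,.035,.461])
for y in(-.041,.041): 
  for z in (0,-.02): print('side',y,z,proj('side',p+Q@[0,y,z]).round(1))
z=cv2.imread('pics/si7.png')[40:140,220:320]; cv2.imwrite('pics/si7z.png',cv2.resize(z,None,fx=6,fy=6,interpolation=cv2.INTER_CUBIC))
m=viewer.camera_model('wrist');s=monitor.read_state();Q=R.from_rotvec(s['tcp_rot']).as_matrix();p=s['tcp_pos']
for x in(-.008,.008):
  for zz in(0,-.01,-.02): print('wrist',x,zz,[proj('wrist',p+Q@[x,y,zz],m).round(1).tolist() for y in(-.0125,.0125)])
c=cv2.imread('pics/w9.png')[200:300,220:320]; cv2.imwrite('pics/w9z.png',cv2.resize(c,None,fx=6,fy=6,interpolation=cv2.INTER_CUBIC))
```

```text
side -0.041 0 [264.9 135.4]
side -0.041 -0.02 [264.6 127.9]
side 0.041 0 [296.8 126.3]
side 0.041 -0.02 [296.9 118.9]
wrist -0.008 0 [[257.1, 243.2], [290.8, 243.2]]
wrist -0.008 -0.01 [[256.4, 248.1], [291.6, 248.2]]
wrist -0.008 -0.02 [[255.7, 253.5], [292.5, 253.5]]
wrist 0.008 0 [[256.8, 222.5], [291.1, 222.5]]
wrist 0.008 -0.01 [[256.1, 226.6], [292.0, 226.6]]
wrist 0.008 -0.02 [[255.4, 231.0], [292.9, 231.0]]
```

View pics/si7z.png

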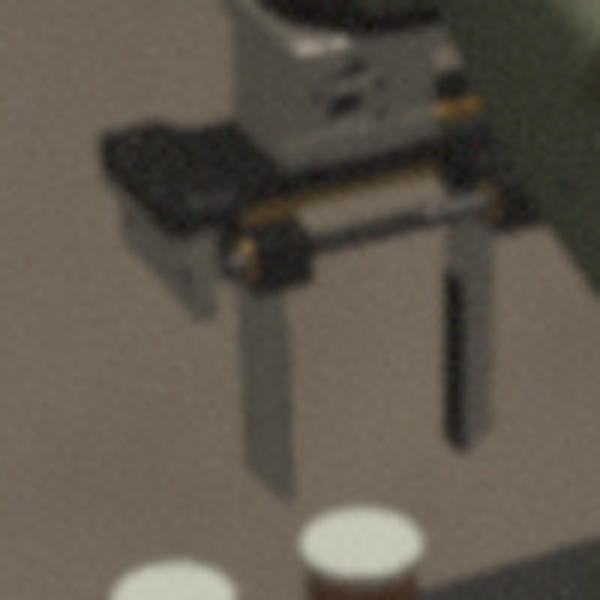

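View pics/w9z.png

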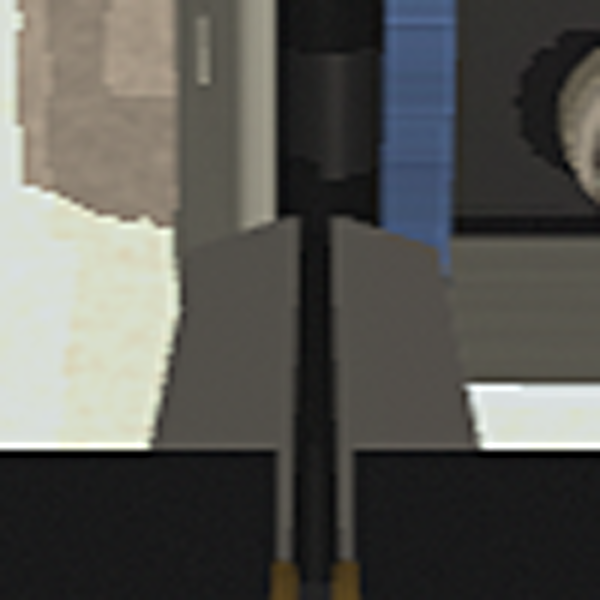

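Run:
```python
from plan import *
m=viewer.camera_model('wrist');s=viewer.camera_model('scene')
def red(f,b):
    y0,y1,x0,x1=b; a=cv2.imread(f)[y0:y1,x0:x1].astype(int); mk=(a[...,2]>2.2*a[...,1])&(a[...,2]>60); ys,xs=np.nonzero(mk); return xs.mean()+x0,ys.mean()+y0,(xs.min()+x0,xs.max()+x0,ys.min()+y0,ys.max()+y0)
a=red('pics/s9.png',(260,300,295,335)); b=red('pics/w9.png',(40,100,310,370)); a0=red('pics/scene0.png',(260,300,295,335));print(a,b,a0)
print(tri((s,a[:2]),(m,b[:2])))
w7=red('pics/w7.png',(60,110,290,340)); m7=dict(m); m7['eye']=np.array([.6099,.0348,.6748]); m7['attitude']=np.array([-0.19465391,0.19853172,-1.57916486])
print('w7',w7,tri((s,a[:2]),(m7,w7[:2])),tri((m,b[:2]),(m7,w7[:2])))
z=cv2.imread('pics/w9.png')[30:130,250:420]; cv2.imwrite('pics/w9s.png',cv2.resize(z,None,fx=4.5,fy=4.5,interpolation=cv2.INTER_CUBIC))
```

```text
(np.float64(314.3142857142857), np.float64(279.49285714285713), (np.int64(308), np.int64(321), np.int64(272), np.int64(288))) (np.float64(337.87418300653593), np.float64(68.45751633986927), (np.int64(325), np.int64(351), np.int64(56), np.int64(81))) (np.float64(312.94029850746267), np.float64(280.34328358208955), (np.int64(307), np.int64(319), np.int64(272), np.int64(288)))
(array([ 0.68268008, -0.03143157,  0.13826879]), [np.float64(0.0008821754154761674), np.float64(0.0008821754154763351)])
w7 (np.float64(311.49112426035504), np.float64(85.40236686390533), (np.int64(302), np.int64(322), np.int64(77), np.int64(94))) (array([ 0.68249222, -0.03130247,  0.13783422]), [np.float64(0.0007570037852128953), np.float64(0.0007570037852130133)]) (array([ 0.68277457, -0.03043903,  0.14138579]), [np.float64(0.0001201097823176235), np.float64(0.000120109782317596)])
```

View pics/w9s.png

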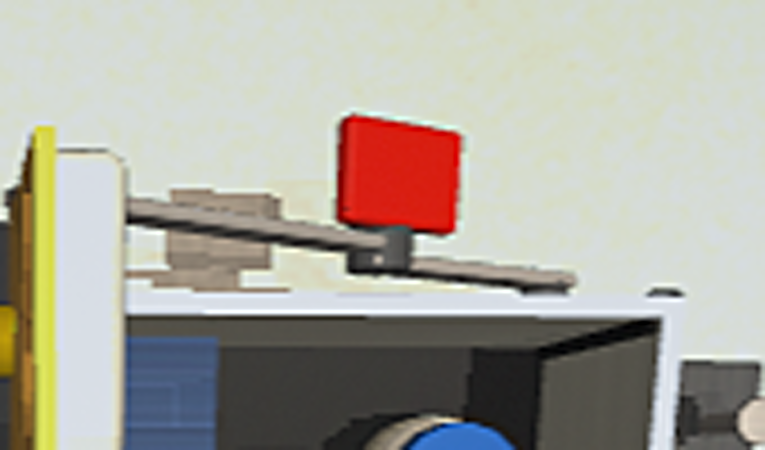

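The views show the real fingertips about 30 mm short of the reported TCP. The shut fingers ended just above the bar. In the same way the pad was only pressed about 10 mm (now z ≈ 0.138), so the stay is not buckled yet. I'll go back and press deeper, allowing for the offset.

Run:
```python
from plan import *
plan([((.538,.049,.384),None,.03),((.60,-.03,.42),Rt(35)),((.684,-.10,.30),Rt(90)),((.684,-.048+.0103,.185-.0282),Rt(90,20),.028)],.0)
```

```text
[[[-0.0001,0.0001,-0.0201],[0.0,0.0,0.0],0.0],[[0.0,0.0002,-0.0201],[0.0,0.0,0.0],0.0],[[-0.0001,0.0001,-0.0201],[0.0,0.0,0.0],0.0],[[0.0106,0.013,-0.006],[0.0,0.0,-6.0],0.0],[[0.0092,0.014,-0.006],[0.0,0.0,-6.0],0.0]]
[[[0.0076,0.0149,-0.006],[0.0,0.0,-6.0],0.0],[[0.006,0.0156,-0.006],[0.0,0.0,-6.0],0.0],[[0.0044,0.0161,-0.006],[0.0,0.0,-6.0],0.0],[[0.0027,0.0166,-0.006],[0.0,0.0,-6.1],0.0],[[0.0036,0.0132,0.015],[0.0,0.0,-6.9],0.0]]
[[[0.002,0.0135,0.015],[0.0,0.0,-6.9],0.0],[[0.0003,0.0137,0.015],[0.0,0.0,-6.9],0.0],[[-0.0013,0.0136,0.015],[0.0,0.0,-6.9],0.0],[[-0.003,0.0133,0.015],[0.0,0.0,-6.8],0.0],[[-0.0045,0.0129,0.015],[0.0,0.0,-6.9],0.0]]
[[[-0.006,0.0123,0.015],[0.0,0.0,-6.8],0.0],[[-0.0075,0.0114,0.015],[0.0,0.0,-6.9],0.0],[[0.0104,0.0,0.0239],[0.0,3.3,0.0],0.0],[[0.009,0.0,0.0244],[0.0,3.3,0.0],0.0],[[0.0076,0.0,0.0249],[0.0,3.3,0.0],0.0]]
[[[0.0061,0.0,0.0253],[0.0,3.4,0.0],0.0],[[0.0046,0.0,0.0256],[0.0,3.3,0.0],0.0],[[0.0032,0.0001,0.0259],[0.0,3.4,0.0],0.0],[[0,0,0],[0,0,0],0.0],[[0,0,0],[0,0,0],0.0]]
end [ 0.684  -0.0377  0.1568]
```

Call:
carry_out(
  plan=[
    [[0,0,-0.02],[0,0,0],0],
    [[0,0,-0.02],[0,0,0],0],
    [[0,0,-0.02],[0,0,0],0],
    [[0.0105,0.013,-0.006],[0,0,-6],0],
    [[0.009,0.014,-0.006],[0,0,-6],0],
  ],
)

```text
clock: 10.18
tcp_pos: [0.5593, 0.0233, 0.3981]
tcp_rot: [3.126, 0.31, 0.006]
wrist_force: [-0.5, -0.3, -0.2]
width: 0.001
```

Call:
carry_out(
  plan=[
    [[0.0075,0.015,-0.006],[0,0,-6],0],
    [[0.006,0.0155,-0.006],[0,0,-6],0],
    [[0.0045,0.016,-0.006],[0,0,-6],0],
    [[0.0025,0.0165,-0.006],[0,0,-6],0],
    [[0.0035,0.013,0.015],[0,0,-7],0],
  ],
)

```text
clock: 10.6
tcp_pos: [0.6122, -0.0398, 0.4095]
tcp_rot: [2.926, 1.129, 0.012]
wrist_force: [-0.2, -0.0, 1.0]
width: 0.004
```

Call:
carry_out(
  plan=[
    [[0.002,0.0135,0.015],[0,0,-7],0],
    [[0,0.0135,0.015],[0,0,-7],0],
    [[-0.001,0.0135,0.015],[0,0,-7],0],
    [[-0.003,0.0135,0.015],[0,0,-7],0],
    [[-0.0045,0.013,0.015],[0,0,-7],0],
  ],
)

```text
clock: 11.02
tcp_pos: [0.6631, -0.0821, 0.3288]
tcp_rot: [-2.453, -1.962, 0.0]
wrist_force: [0.3, -0.2, 0.9]
width: 0.005
```

Call:
carry_out(
  plan=[
    [[-0.006,0.0125,0.015],[0,0,-7],0],
    [[-0.0075,0.0115,0.015],[0,0,-6],0],
    [[0.0105,0,0.024],[0,3.3,0],0],
    [[0.009,0,0.0245],[0,3.3,0],0],
    [[0.0075,0,0.025],[0,3.3,0],0],
  ],
)

```text
clock: 11.43
tcp_pos: [0.6846, -0.0673, 0.2271]
tcp_rot: [-2.131, -2.129, -0.188]
wrist_force: [0.5, -0.4, -0.4]
width: 0.002
```

Call:
carry_out(
  plan=[
    [[0.006,0,0.0255],[0,3.4,0],0],
    [[0.0045,0,0.0255],[0,3.3,0],0],
    [[0.003,0,0.02],[0,3.4,0],0],
    [[0,0,0.006],[0,0,0],0],
    [[0,0,0],[0,0,0],0],
  ],
)

```text
clock: 11.85
tcp_pos: [0.6823, -0.0365, 0.1528]
tcp_rot: [-2.031, -2.026, -0.353]
wrist_force: [-0.1, 0.2, -0.6]
width: 0.004
```

Run:
```python
from plan import *
snap('wrist','w10.png'); st()
m=viewer.camera_model('wrist');print(proj('wrist',[.683,-.031,.138],m))
P=np.array([.684,-.031,.138]);Q=Rt(90,20);o=.03*Q[:,2]
plan([(P+o,Q,.009),(P+o+[0,.0055,-.01],Q,.006),(P+o+[0,.009,-.02],Q,.006),(P+o+[0,.0108,-.03],Q,.006)],0.)
```

```text
t 11.9 p [ 0.6838 -0.0365  0.1553] F [0.6 0.7 0.4] w -0.0 q [-0.36  0.5   1.22  0.33  1.54 -0.39]
[[0.001, 1.0, -0.001], [0.94, -0.001, 0.342], [0.342, -0.002, -0.94]]
[270.58439904 228.20409704]
[[[-0.0001,0.0,0.008],[0.0,0.0,0.0],0.0],[[-0.0001,0.0001,0.008],[0.0,0.0,0.0],0.0],[[-0.0001,0.0,0.008],[0.0,0.0,0.0],0.0],[[-0.0001,0.0001,0.0081],[0.0,0.0,0.0],0.0],[[-0.0002,0.0,0.008],[0.0,0.0,0.0],0.0]]
[[[-0.0001,0.0001,0.0081],[-0.1,0.0,-0.1],0.0],[[0.0009,0.0,0.0056],[0.0,0.0,0.0],0.0],[[0.0008,0.0,0.0057],[0.0,0.0,0.0],0.0],[[-0.0001,0.0,0.0053],[0.0,0.0,0.0],0.0],[[0.0,-0.0001,0.0053],[0.0,0.0,0.0],0.0]]
[[[-0.0009,0.0,0.005],[0.0,0.0,0.0],0.0],[[-0.0008,0.0,0.005],[0.0,0.0,0.0],0.0],[[0,0,0],[0,0,0],0.0],[[0,0,0],[0,0,0],0.0],[[0,0,0],[0,0,0],0.0]]
end [ 0.684  -0.0099  0.0798]
```

View pics/w10.png

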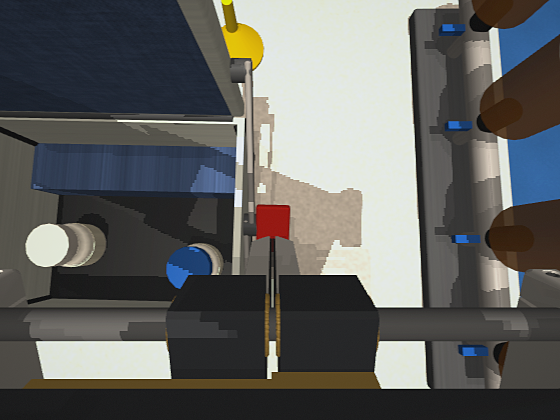

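Call:
carry_out(
  plan=[
    [[0,0,0.008],[0,0,0],0],
    [[0,0,0.008],[0,0,0],0],
    [[0,0,0.008],[0,0,0],0],
    [[0,0,0.008],[0,0,0],0],
    [[0,0,0.008],[0,0,0],0],
  ],
)

```text
clock: 12.32
tcp_pos: [0.6842, -0.0222, 0.118]
tcp_rot: [-2.032, -2.032, -0.358]
wrist_force: [0.6, 1.0, 0.3]
width: 0.004
```

Call:
carry_out(
  plan=[
    [[0,0,0.008],[0,0,0],0],
    [[0.0009,0,0.0055],[0,0,0],0],
    [[0.0008,0,0.0055],[0,0,0],0],
    [[0,0,0.0055],[0,0,0],0],
    [[0,0,0.0055],[0,0,0],0],
  ],
)

```text
clock: 12.73
tcp_pos: [0.6845, -0.0097, 0.0923]
tcp_rot: [-2.031, -2.031, -0.361]
wrist_force: [-2.2, 2.1, 7.6]
width: 0.005
```

Call:
carry_out(
  plan=[
    [[-0.001,0,0.005],[0,0,0],0],
    [[-0.001,0,0.005],[0,0,0],0],
    [[-0.001,0,0.003],[0,0,0],0],
    [[0,0,0],[0,0,0],0],
    [[0,0,0],[0,0,0],0],
  ],
)

```text
clock: 13.15
tcp_pos: [0.6843, -0.0084, 0.0778]
tcp_rot: [-2.031, -2.031, -0.36]
wrist_force: [-0.0, 2.6, 3.0]
width: 0.008
```

Run:
```python
from plan import *
st();snap('wrist','w11.png'); st()
```

```text
t 13.15 p [ 0.6843 -0.0084  0.0778] F [-0.   2.6  3. ] w 0.008 q [-0.32  0.56  1.31  0.34  1.4  -0.4 ]
[[0.0, 1.0, 0.0], [0.939, -0.0, 0.343], [0.343, 0.0, -0.939]]
t 13.2 p [ 0.6843 -0.0089  0.0778] F [0.6 2.3 2.8] w 0.003 q [-0.32  0.56  1.31  0.34  1.4  -0.4 ]
[[0.0, 1.0, 0.001], [0.94, -0.0, 0.342], [0.342, 0.0, -0.94]]
```

View pics/w11.png

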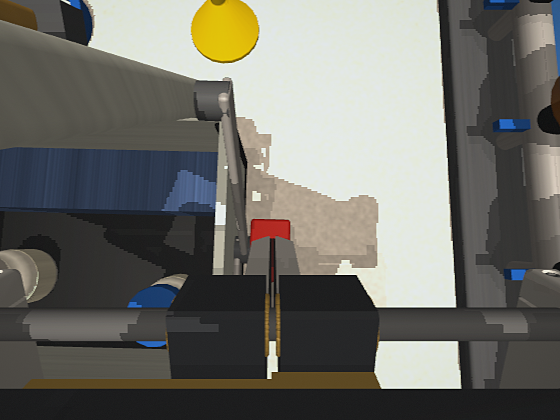

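Call:
carry_out(
  plan=[
    [[0,0,-0.01],[0,0,0],0],
    [[0,0,-0.02],[0,0,0],0],
    [[0,0,-0.035],[0,0,0],0.03],
    [[0,0,-0.035],[0,-2,0],0.05],
    [[-0.01,0,-0.035],[0,-4,0],0.05],
  ],
)

```text
clock: 13.62
tcp_pos: [0.6833, -0.0671, 0.202]
tcp_rot: [-2.097, -2.088, -0.251]
wrist_force: [0.5, -0.5, -0.9]
width: 0.18
```

Call:
carry_out(
  plan=[
    [[-0.015,0,-0.035],[0,-4,0],0.05],
    [[-0.015,0,-0.035],[0,-5,0],0.05],
    [[-0.01,0,-0.025],[0,-5,0],0.05],
    [[0,0,-0.01],[0,0,0],0.05],
    [[0,0,0],[0,0,0],0.05],
  ],
)

```text
clock: 14.03
tcp_pos: [0.6857, -0.1202, 0.3025]
tcp_rot: [2.218, 2.217, 0.006]
wrist_force: [0.4, -0.8, -0.4]
width: 0.52
```

Run:
```python
from plan import *
st();m=viewer.camera_model('wrist');snap('wrist','w12.png'); st(); print(m['eye'],m['attitude']); snap('side','si12.png')
z=cv2.imread('pics/si12.png')[120:320,220:370]; cv2.imwrite('pics/si12z.png',np.hstack([cv2.resize(z,(450,600)),cv2.copyMakeBorder(cv2.resize(cv2.imread('pics/w12.png'),(350,262)),0,338,0,0,0)]))
```

```text
t 14.03 p [ 0.6857 -0.1202  0.3025] F [ 0.4 -0.8 -0.4] w 0.52 q [-0.3   0.41  1.02  0.    1.71 -0.3 ]
[[0.0, 1.0, 0.007], [1.0, -0.0, -0.001], [-0.001, 0.007, -1.0]]
t 14.08 p [ 0.6844 -0.1202  0.2989] F [-0.1  0.7  0. ] w 0.53 q [-0.3   0.41  1.02  0.    1.71 -0.3 ]
[[0.001, 1.0, 0.002], [1.0, -0.001, 0.0], [0.0, 0.002, -1.0]]
[ 0.6845965  -0.04759955  0.5167894 ] [-2.49018201e-01 -7.14534377e-03 -1.97761711e-04]
```

View pics/si12z.png

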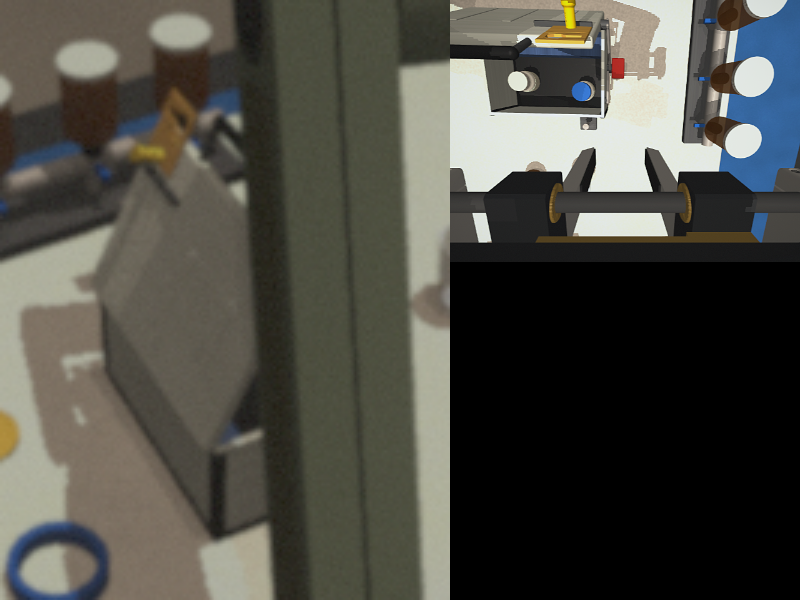

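The lid has sunk to about 1.1 rad and holds there, so the stay is now clearly broken. Next I go back over the handle.

Run:
```python
from plan import *
plan([((.675,-.11,.38),Rt(75),.03),((.56,-.06,.44),Rt(10)),((.538,-.045,.44),Rt(-1),.014)],.07)
```

```text
[[[0.0034,-0.0029,-0.0279],[0.0,0.0,5.0],0.07],[[0.0032,-0.0031,-0.0279],[-0.1,0.0,5.0],0.07],[[0.0029,-0.0034,-0.0279],[0.0,-0.1,4.9],0.07],[[0.0019,-0.0124,-0.006],[0.0,0.0,6.5],0.07],[[0.0004,-0.0125,-0.006],[0.0,0.0,6.5],0.07]]
[[[-0.001,-0.0125,-0.006],[0.0,0.0,6.5],0.07],[[-0.0024,-0.0123,-0.006],[0.0,0.0,6.5],0.07],[[-0.0038,-0.012,-0.006],[0.0,0.0,6.5],0.07],[[-0.0051,-0.0115,-0.006],[0.0,0.0,6.5],0.07],[[-0.0064,-0.0108,-0.006],[0.0,0.0,6.5],0.07]]
[[[-0.0075,-0.01,-0.006],[0.0,0.0,6.5],0.07],[[-0.0086,-0.0091,-0.006],[0.0,0.0,6.5],0.07],[[-0.0096,-0.0081,-0.0059],[0.0,0.1,6.5],0.07],[[-0.0095,-0.0093,0.0],[0.0,0.0,5.5],0.07],[[-0.0104,-0.0083,0.0],[0.0,-0.1,5.5],0.07]]
end [ 0.538 -0.045  0.44 ]
```

Call:
carry_out(
  plan=[
    [[0.0035,-0.003,-0.028],[0,0,5],0.07],
    [[0.003,-0.003,-0.028],[0,0,5],0.07],
    [[0.003,-0.0035,-0.028],[0,0,5],0.07],
    [[0.002,-0.0125,-0.006],[0,0,6.5],0.07],
    [[0.0005,-0.0125,-0.006],[0,0,6.5],0.07],
  ],
)

```text
clock: 14.55
tcp_pos: [0.6521, -0.1, 0.3919]
tcp_rot: [-2.696, -1.606, 0.003]
wrist_force: [-0.1, 0.6, -0.2]
width: 0.743
```

Call:
carry_out(
  plan=[
    [[-0.001,-0.0125,-0.006],[0,0,6.5],0.07],
    [[-0.0025,-0.0125,-0.006],[0,0,6.5],0.07],
    [[-0.004,-0.012,-0.006],[0,0,6.5],0.07],
    [[-0.005,-0.0115,-0.006],[0,0,6.5],0.07],
    [[-0.0065,-0.011,-0.006],[0,0,6.5],0.07],
  ],
)

```text
clock: 14.97
tcp_pos: [0.5929, -0.0745, 0.4199]
tcp_rot: [-3.037, -0.787, 0.01]
wrist_force: [-0.0, -0.1, 0.4]
width: 0.746
```

Call:
carry_out(
  plan=[
    [[-0.0075,-0.01,-0.006],[0,0,6.5],0.07],
    [[-0.0085,-0.009,-0.006],[0,0,6.5],0.07],
    [[-0.0095,-0.008,-0.006],[0,0,6.5],0.07],
    [[-0.0095,-0.009,0],[0,0,5.5],0.07],
    [[-0.0105,-0.0085,0],[0,0,5.5],0.07],
  ],
)

```text
clock: 15.38
tcp_pos: [0.5371, -0.0448, 0.4385]
tcp_rot: [-3.139, 0.038, 0.009]
wrist_force: [-0.1, -1.2, -0.1]
width: 0.744
```

Call:
carry_out(
  plan=[
    [[0,0,0],[0,0,0],0.07],
    [[0,0,0],[0,0,0],0.07],
    [[0,0,0],[0,0,0],0.07],
    [[0,0,0],[0,0,0],0.07],
    [[0,0,0],[0,0,0],0.07],
  ],
)

```text
clock: 15.8
tcp_pos: [0.5385, -0.0449, 0.4409]
tcp_rot: [-3.141, 0.028, 0.003]
wrist_force: [-0.8, -0.5, -0.2]
width: 0.744
```

```bash
cat > meas.py <<'E'
from plan import *
from fit import L
def angle(m,uv,p=(.537,-.0245,-.018)):
    d=rayd(m,uv);e=m['eye'];T=np.linspace(.1,.7,6001)
    ls=np.array([L(p,e+t*d) for t in T]); r=np.hypot(ls[:,1]-.0925,ls[:,2]-.12)-np.hypot(.225,.007)
    for i in np.nonzero(np.diff(np.sign(r)))[0]:
        l=ls[i]; print('bar',uv,(e+T[i]*d).round(4),'lid',round(np.arctan2(l[2]-.12,.0925-l[1])-.031,3))
E
python3 - <<'E'
from plan import *
st();m=viewer.camera_model('wrist');snap('wrist','w13.png'); np.save('w13.npy',m)
E
```

```text
t 15.8 p [ 0.5385 -0.0449  0.4409] F [-0.8 -0.5 -0.2] w 0.744 q [-0.24  0.07  1.15  0.    1.92  1.35]
[[1.0, -0.018, -0.002], [-0.018, -1.0, 0.0], [-0.002, -0.0, -1.0]]
```

View pics/w13.png

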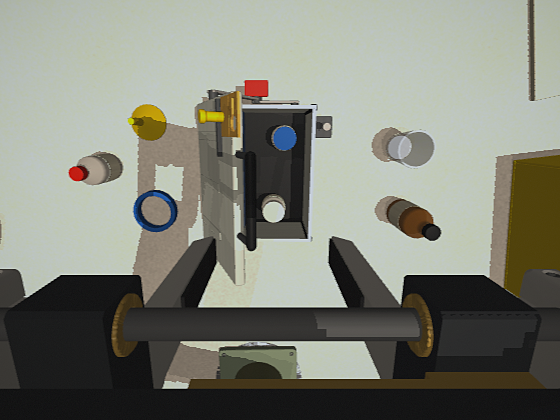

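Run:
```python
from meas import *
m=viewer.camera_model('wrist')
for uv in((250.5,200),(250,152),(251,248)): angle(m,uv)
```

```text
bar (250.5, 200) [ 0.5389 -0.0198  0.3273] lid 1.139
bar (250, 152) [ 0.5906 -0.0211  0.3272] lid 1.138
bar (251, 248) [ 0.483  -0.0185  0.3275] lid 1.141
```

Call:
carry_out(
  plan=[
    [[0,-0.01,0.015],[0,0,0],0.07],
    [[0,-0.01,0.03],[0,0,0],0.07],
    [[0,-0.005,0.035],[0,0,0],0.07],
    [[0,0,0.035],[0,0,0],0.07],
    [[0,0,0.02],[0,0,0],0.07],
  ],
)

```text
clock: 16.27
tcp_pos: [0.5369, -0.0188, 0.3024]
tcp_rot: [-3.14, 0.027, 0.009]
wrist_force: [-0.6, 0.7, -1.2]
width: 0.742
```

Call:
carry_out(
  plan=[
    [[0,0,0.012],[0,0,0],0.07],
    [[0,0,0.01],[0,0,0],0.07],
    [[0,0,0.005],[0,0,0],0.06],
    [[0,0,0],[0,0,0],0.045],
    [[0,0,0],[0,0,0],0.035],
  ],
)

```text
clock: 16.68
tcp_pos: [0.5395, -0.0197, 0.2813]
tcp_rot: [3.141, -0.029, 0.004]
wrist_force: [-0.4, -0.3, -0.3]
width: 0.569
```

Run:
```python
from plan import *
st();m=viewer.camera_model('wrist');snap('wrist','w14.png'); snap('scene','s14.png'); snap('side','si14.png')
z=cv2.imread('pics/si14.png')[90:230,220:360]; y=cv2.imread('pics/s14.png')[140:280,220:360]
cv2.imwrite('pics/z14.png',np.hstack([cv2.resize(z,(400,400)),cv2.resize(y,(400,400))]))
```

```text
t 16.68 p [ 0.5395 -0.0197  0.2813] F [-0.4 -0.3 -0.3] w 0.569 q [-0.2   0.07  1.47  0.    1.6   1.39]
[[1.0, -0.018, 0.002], [-0.018, -1.0, -0.0], [0.002, 0.0, -1.0]]
```

View pics/w14.png

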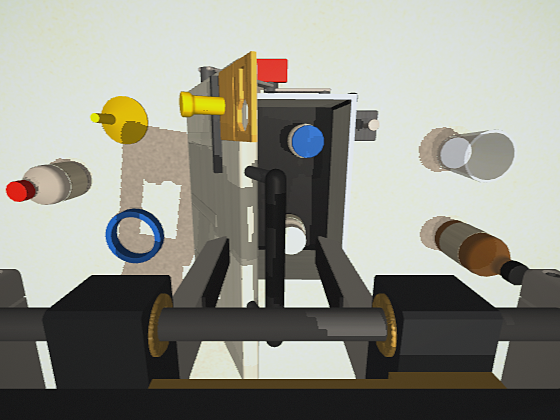

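View pics/z14.png

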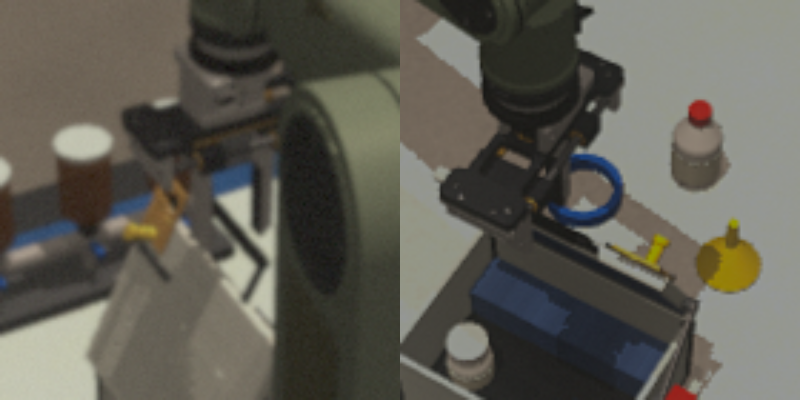

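The bar now lies between the fingers, which reach below it in the side view. Closing.

Call:
carry_out(
  plan=[
    [[0,0,0.001],[0,0,0],0.02],
    [[0,0,0],[0,0,0],0.01],
    [[0,0,0],[0,0,0],0.005],
    [[0,0,0],[0,0,0],0.005],
    [[0,0,0],[0,0,0],0.005],
  ],
  force=25,
)

```text
clock: 17.25
tcp_pos: [0.5387, -0.0206, 0.2793]
tcp_rot: [3.139, -0.03, 0.001]
wrist_force: [-0.5, -3.1, 1.1]
width: 0.119
```

Call:
carry_out(
  plan=[
    [[0,0,0],[0,0,0],0.005],
    [[0,0,0],[0,0,0],0.005],
    [[0,0,0],[0,0,0],0.005],
    [[0,0,0],[0,0,0],0.005],
    [[0,0,0],[0,0,0],0.005],
  ],
)

```text
clock: 17.67
tcp_pos: [0.5387, -0.0205, 0.2794]
tcp_rot: [3.14, -0.03, 0.001]
wrist_force: [-1.1, -4.1, 1.9]
width: 0.117
```

```bash
sed -i 's/\[0,0,.019\]/[0,0,.048]/' arc.py
python3 - <<'E'
from plan import *
st()
E
python3 arc.py 1.14 -0.03 0.045
```

```text
t 17.67 p [ 0.5387 -0.0205  0.2794] F [-1.1 -4.1  1.9] w 0.117 q [-0.2   0.07  1.48 -0.    1.6   1.39]
[[1.0, -0.019, 0.0], [-0.019, -1.0, -0.002], [0.0, 0.002, -1.0]]
angle from tcp 1.1365862687621457 r 0.22545549015478175 x 0.0016425850703337842
[1.095 1.05  1.005 0.96  0.915] [[[0.0,0.0092,0.0042],[0,0,0],0.0],[[0.0,0.009,0.0046],[0,0,0],0.0],[[0.0,0.0088,0.005],[0,0,0],0.0],[[0.0,0.0086,0.0054],[0,0,0],0.0],[[0.0,0.0083,0.0058],[0,0,0],0.0]]
[0.87  0.825 0.78  0.735 0.69 ] [[[0.0,0.0081,0.0061],[0,0,0],0.0],[[0.0,0.0078,0.0065],[0,0,0],0.0],[[0.0,0.0075,0.0068],[0,0,0],0.0],[[0.0,0.0072,0.0072],[0,0,0],0.0],[[0.0,0.0068,0.0075],[0,0,0],0.0]]
[0.645 0.6   0.555 0.51  0.465] [[[0.0,0.0065,0.0078],[0,0,0],0.0],[[0.0,0.0061,0.0081],[0,0,0],0.0],[[0.0,0.0058,0.0083],[0,0,0],0.0],[[0.0,0.0054,0.0086],[0,0,0],0.0],[[0.0,0.005,0.0088],[0,0,0],0.0]]
[0.42  0.375 0.33  0.285 0.24 ] [[[0.0,0.0046,0.009],[0,0,0],0.0],[[-0.0,0.0042,0.0092],[0,0,0],0.0],[[-0.0,0.0038,0.0094],[0,0,0],0.0],[[-0.0,0.0033,0.0096],[0,0,0],0.0],[[-0.0,0.0029,0.0097],[0,0,0],0.0]]
[0.195 0.15  0.105 0.06  0.015] [[[-0.0,0.0025,0.0098],[0,0,0],0.0],[[-0.0,0.002,0.0099],[0,0,0],0.0],[[-0.0,0.0016,0.01],[0,0,0],0.0],[[-0.0,0.0011,0.0101],[0,0,0],0.0],[[-0.0,0.0007,0.0101],[0,0,0],0.0]]
[-0.03] [[[-0.0,0.0002,0.0101],[0,0,0],0.0]]
```

Call:
carry_out(
  plan=[
    [[0,0.009,0.004],[0,0,0],0.005],
    [[0,0.009,0.0046],[0,0,0],0.005],
    [[0,0.0088,0.005],[0,0,0],0.005],
    [[0,0.0086,0.0054],[0,0,0],0.005],
    [[0,0.0083,0.0058],[0,0,0],0.005],
  ],
  force=30,
)

```text
clock: 18.08
tcp_pos: [0.5377, -0.0629, 0.2545]
tcp_rot: [-3.14, 0.028, -0.0]
wrist_force: [-2.1, -0.8, 4.4]
width: 0.118
```

```bash
python3 - <<'E'
from plan import *
st()
E
python3 arc.py 0.915 -0.03 0.045 | head -1
```

```text
t 18.08 p [ 0.5377 -0.0629  0.2545] F [-2.1 -0.8  4.4] w 0.118 q [-0.28  0.08  1.51  0.    1.55  1.31]
[[1.0, -0.018, 0.0], [-0.018, -1.0, 0.002], [0.0, -0.002, -1.0]]
angle from tcp 0.9177020907601002 r 0.22451468958371423 x 0.001361572097209892
```

The lid is following at 0.92 rad, the grip holds and the forces are low. Continuing.

Call:
carry_out(
  plan=[
    [[0,0.008,0.006],[0,0,0],0.005],
    [[0,0.0078,0.0065],[0,0,0],0.005],
    [[0,0.0075,0.0068],[0,0,0],0.005],
    [[0,0.0072,0.0072],[0,0,0],0.005],
    [[0,0.0068,0.0075],[0,0,0],0.005],
  ],
)

```text
clock: 18.5
tcp_pos: [0.5367, -0.1009, 0.2188]
tcp_rot: [-3.141, 0.029, 0.002]
wrist_force: [-1.9, -0.9, 2.6]
width: 0.121
```

Call:
carry_out(
  plan=[
    [[0,0.0065,0.0078],[0,0,0],0.005],
    [[0,0.006,0.008],[0,0,0],0.005],
    [[0,0.0058,0.0083],[0,0,0],0.005],
    [[0,0.0054,0.0086],[0,0,0],0.005],
    [[0,0.005,0.0088],[0,0,0],0.005],
  ],
)

```text
clock: 18.92
tcp_pos: [0.536, -0.1292, 0.1772]
tcp_rot: [-3.14, 0.029, 0.002]
wrist_force: [-3.4, 1.3, 0.7]
width: 0.119
```

```bash
python3 - <<'E'
from plan import *
st();snap('wrist','w15.png')
E
python3 arc.py 0.465 -0.03 0.045 | head -1
```

```text
t 18.92 p [ 0.536  -0.1292  0.1772] F [-3.4  1.3  0.7] w 0.119 q [-0.39  0.15  1.59  0.    1.4   1.2 ]
[[1.0, -0.018, -0.001], [-0.018, -1.0, 0.001], [-0.002, -0.001, -1.0]]
angle from tcp 0.4496383513436214 r 0.22354514875567255 x 0.0007669869315005114
```

View pics/w15.png

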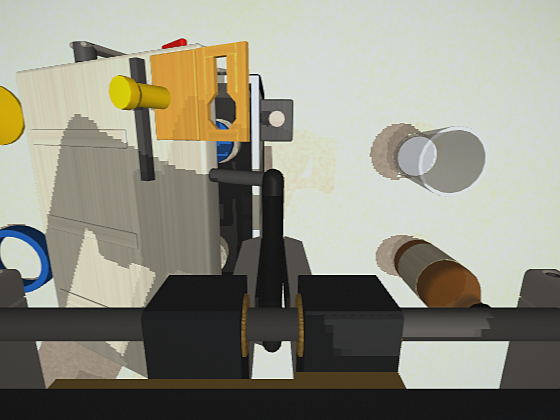

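Call:
carry_out(
  plan=[
    [[0,0.0046,0.009],[0,0,0],0.005],
    [[0,0.0042,0.0092],[0,0,0],0.005],
    [[0,0.0038,0.0094],[0,0,0],0.005],
    [[0,0.0033,0.0096],[0,0,0],0.005],
    [[0,0.0029,0.0097],[0,0,0],0.005],
  ],
)

```text
clock: 19.38
tcp_pos: [0.5358, -0.1483, 0.1305]
tcp_rot: [3.141, -0.029, -0.001]
wrist_force: [-3.9, -0.5, 0.1]
width: 0.12
```

Call:
carry_out(
  plan=[
    [[0,0.0025,0.0098],[0,0,0],0.005],
    [[0,0.002,0.0099],[0,0,0],0.005],
    [[0,0.0014,0.008],[0,0,0],0.005],
    [[0,0.001,0.006],[0,0,0],0.005],
    [[0,0,0.005],[0,0,0],0.005],
  ],
)

```text
clock: 19.8
tcp_pos: [0.5356, -0.1556, 0.0921]
tcp_rot: [3.14, -0.029, -0.002]
wrist_force: [-5.5, -2.7, 0.9]
width: 0.115
```

```bash
python3 - <<'E'
from plan import *
st();snap('wrist','w16.png')
E
python3 arc.py 0.1 -0.03 0.045 | head -1
```

```text
t 19.8 p [ 0.5356 -0.1556  0.0921] F [-5.5 -2.7  0.9] w 0.115 q [-0.44  0.25  1.66 -0.    1.23  1.15]
[[1.0, -0.018, -0.001], [-0.018, -1.0, -0.001], [-0.001, 0.001, -1.0]]
angle from tcp 0.05523638226601338 r 0.22458811730640274 x 0.0009939085416225877
```

View pics/w16.png

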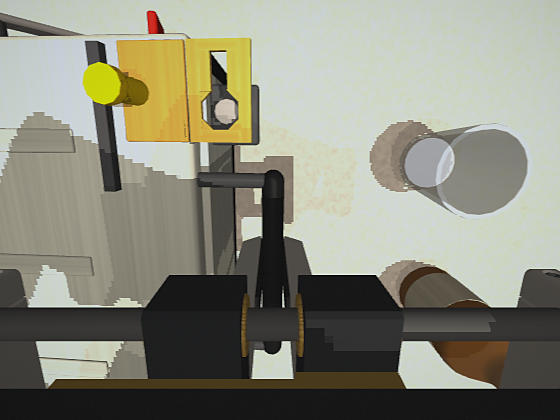

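Call:
carry_out(
  plan=[
    [[0,0.0005,0.004],[0,0,0],0.005],
    [[0,0.0003,0.004],[0,0,0],0.005],
    [[0,0,0.003],[0,0,0],0.005],
    [[0,0,0.002],[0,0,0],0.005],
    [[0,0,0.001],[0,0,0],0.005],
  ],
)

```text
clock: 20.27
tcp_pos: [0.5357, -0.1567, 0.0787]
tcp_rot: [3.14, -0.028, -0.002]
wrist_force: [-6.4, -3.6, 0.4]
width: 0.118
```

```bash
python3 - <<'E'
from plan import *
st();snap('wrist','w17.png');st()
E
python3 arc.py 0.1 -0.03 0.045 | head -1
```

```text
t 20.27 p [ 0.5357 -0.1567  0.0787] F [-6.4 -3.6  0.4] w 0.118 q [-0.44  0.26  1.67 -0.    1.2   1.15]
[[1.0, -0.018, -0.001], [-0.018, -1.0, -0.002], [-0.001, 0.002, -1.0]]
t 20.32 p [ 0.5357 -0.1567  0.0786] F [-5.8 -3.1 -1.2] w 0.118 q [-0.44  0.26  1.67 -0.    1.2   1.15]
[[1.0, -0.018, -0.001], [-0.018, -1.0, -0.002], [-0.001, 0.002, -1.0]]
angle from tcp -0.0014996260424354549 r 0.22483206548995016 x 0.0010389723092993775
```

View pics/w17.png

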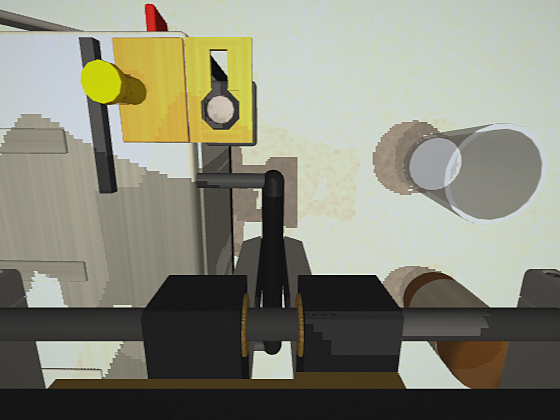

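Call:
carry_out(
  plan=[
    [[0,0,0.002],[0,0,0],0.005],
    [[0,0,0.002],[0,0,0],0.005],
    [[0,0,0.002],[0,0,0],0.005],
    [[0,0,0],[0,0,0],0.005],
    [[0,0,0],[0,0,0],0.005],
  ],
)

```text
clock: 20.73
tcp_pos: [0.5357, -0.1569, 0.0739]
tcp_rot: [3.139, -0.028, -0.002]
wrist_force: [-7.4, -2.0, 4.1]
width: 0.121
```

```bash
python3 - <<'E'
from plan import *
st()
E
python3 arc.py 0.1 -0.03 0.045 | head -1
```

```text
t 20.73 p [ 0.5357 -0.1569  0.0739] F [-7.4 -2.   4.1] w 0.121 q [-0.44  0.27  1.68 -0.    1.2   1.15]
[[1.0, -0.018, -0.001], [-0.018, -1.0, -0.002], [-0.001, 0.002, -1.0]]
angle from tcp -0.022465616634589965 r 0.22495330409195868 x 0.0010742464683680516
```

Call:
carry_out(
  plan=[
    [[0,0,0.002],[0,0,0],0.005],
    [[0,0,0.002],[0,0,0],0.005],
    [[0,0,0],[0,0,0],0.005],
    [[0,0,0],[0,0,0],0.005],
    [[0,0,0],[0,0,0],0.005],
  ],
)

```text
clock: 21.15
tcp_pos: [0.5358, -0.157, 0.0737]
tcp_rot: [3.139, -0.027, -0.001]
wrist_force: [-15.8, 1.4, 22.8]
width: 0.118
```

Run:
```python
from plan import *
st(); snap('wrist','w18.png'); snap('side','si18.png')
z=cv2.imread('pics/si18.png')[140:310,220:370]; cv2.imwrite('pics/si18z.png',cv2.resize(z,None,fx=3.5,fy=3.5,interpolation=cv2.INTER_CUBIC))
```

```text
t 21.15 p [ 0.5358 -0.157   0.0737] F [-15.8   1.4  22.8] w 0.118 q [-0.44  0.27  1.68 -0.    1.19  1.15]
[[1.0, -0.018, -0.001], [-0.018, -1.0, -0.003], [-0.001, 0.003, -1.0]]
```

View pics/w18.png

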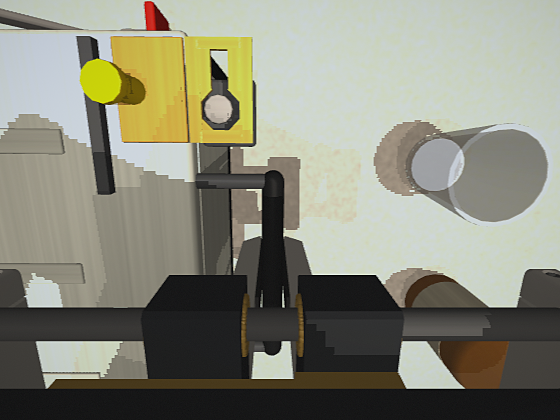

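View pics/si18z.png

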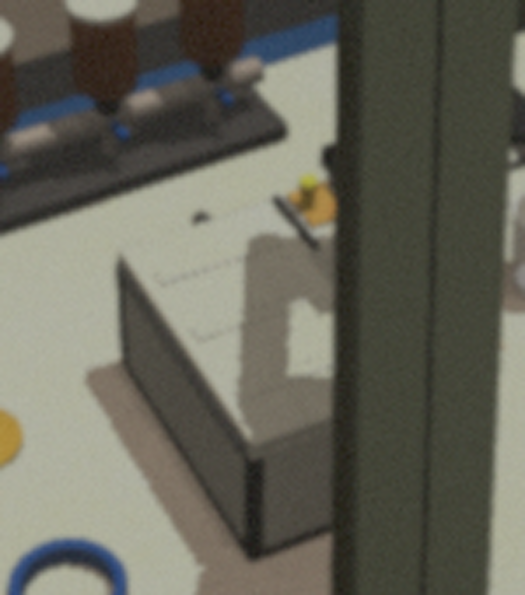

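The lid is fully shut, with a firm 23 N reaction and the stud head up through the keyhole at (220,108). I'll ease off, release and rise.

Call:
carry_out(
  plan=[
    [[0,0,-0.004],[0,0,0],0.005],
    [[0,0,0],[0,0,0],0.02],
    [[0,0,0],[0,0,0],0.035],
    [[0,0,0],[0,0,0],0.035],
    [[0,0,0],[0,0,0],0.035],
  ],
)

```text
clock: 21.67
tcp_pos: [0.5375, -0.1557, 0.0734]
tcp_rot: [3.141, -0.028, 0.004]
wrist_force: [-0.7, -0.6, -0.5]
width: 0.356
```

Run:
```python
from plan import *
st(); m=viewer.camera_model('wrist')
# knob top px in w18 ~ (103,82)
snap('wrist','w19.png')
for uv in((103,82),): print(zray(m,uv,.165),'expected',[.537+.093*1-.018*.0675, -.0245-.0675-.018*.093])
print(proj('wrist',[.629,-.0937,.165],m))
```

```text
t 21.67 p [ 0.5375 -0.1557  0.0734] F [-0.7 -0.6 -0.5] w 0.356 q [-0.44  0.27  1.68  0.    1.19  1.15]
[[1.0, -0.018, 0.003], [-0.018, -1.0, -0.0], [0.003, 0.0, -1.0]]
[ 0.62816877 -0.09247563  0.165     ] expected [0.628785, -0.093674]
[105.93251065  79.55764565]
```

View pics/w19.png

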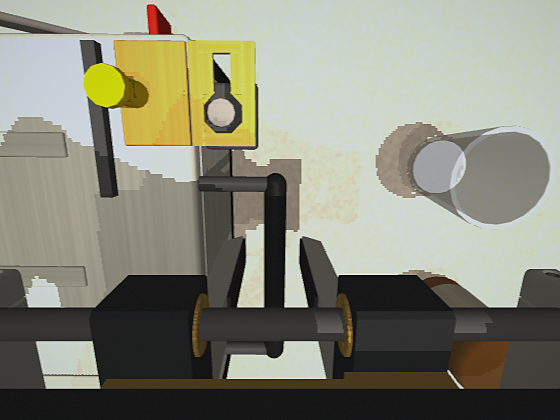

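Run:
```python
from plan import *
Q=Rt(-1)
plan([((.5375,-.1557,.20),Q,.03),((.663,-.0935,.20),Q,.035),((.663,-.0935,.119),Q,.018)],0.)
```

```text
[[[0.0001,0.0,-0.0254],[0.0,0.0,0.0],0.0],[[0.0001,0.0,-0.0253],[0.0,0.0,0.0],0.0],[[0.0001,0.0,-0.0254],[0.0,0.0,0.0],0.0],[[0.0001,0.0001,-0.0253],[0.0,-0.1,0.0],0.0],[[0.0001,0.0,-0.0254],[0.0,0.0,0.0],0.0]]
[[[0.0249,-0.0129,0.0],[0.0,0.0,0.0],0.0],[[0.0249,-0.0129,0.0],[0.0,0.0,0.0],0.0],[[0.0249,-0.0129,0.0],[0.0,0.0,0.0],0.0],[[0.0248,-0.0129,0.0],[0.0,0.0,0.0],0.0],[[0.0249,-0.0128,0.0],[0.0,0.0,0.0],0.0]]
[[[0.0,0.0,0.0162],[0.0,0.0,0.0],0.0],[[0.0,0.0,0.0162],[0.0,0.0,0.0],0.0],[[0.0,0.0,0.0162],[0.0,0.0,0.0],0.0],[[0.0,0.0,0.0162],[0.0,0.0,0.0],0.0],[[0.0,0.0,0.0162],[0.0,0.0,0.0],0.0]]
end [ 0.663  -0.0935  0.119 ]
```

Call:
carry_out(
  plan=[
    [[0,0,-0.01],[0,0,0],0.035],
    [[0,0,-0.025],[0,0,0],0.035],
    [[0,0,-0.033],[0,0,0],0.035],
    [[0,0,-0.033],[0,0,0],0.02],
    [[0,0,-0.026],[0,0,0],0.0],
  ],
)

```text
clock: 22.13
tcp_pos: [0.5372, -0.1559, 0.2035]
tcp_rot: [3.14, -0.028, 0.005]
wrist_force: [-0.3, 0.4, 0.9]
width: 0.265
```

Call:
carry_out(
  plan=[
    [[0.02,-0.01,0],[0,0,0],0.0],
    [[0.03,-0.015,0],[0,0,0],0.0],
    [[0.032,-0.017,0],[0,0,0],0.0],
    [[0.03,-0.015,0],[0,0,0],0.0],
    [[0.0125,-0.007,0],[0,0,0],0.0],
  ],
)

```text
clock: 22.55
tcp_pos: [0.6651, -0.0917, 0.2006]
tcp_rot: [-3.141, 0.025, -0.005]
wrist_force: [-1.0, 0.3, -0.0]
width: 0.002
```

Call:
carry_out(
  plan=[
    [[0,0,0.01],[0,0,0],0.0],
    [[0,0,0.02],[0,0,0],0.0],
    [[0,0,0.015],[0,0,0],0.0],
    [[0,0,0.005],[0,0,0],0.0],
    [[0,0,0],[0,0,0],0.0],
  ],
)

```text
clock: 22.97
tcp_pos: [0.6595, -0.0939, 0.1476]
tcp_rot: [-3.14, 0.03, 0.007]
wrist_force: [-0.7, 0.8, -0.3]
width: 0.006
```

Run:
```python
from plan import *
st(); snap('wrist','w20.png'); snap('scene','s20.png'); st()
z=cv2.imread('pics/s20.png')[150:330,190:370]; cv2.imwrite('pics/s20z.png',np.hstack([cv2.resize(z,(450,450)),cv2.copyMakeBorder(cv2.resize(cv2.imread('pics/w20.png'),(350,262)),0,188,0,0,0)]))
```

```text
t 22.97 p [ 0.6595 -0.0939  0.1476] F [-0.7  0.8 -0.3] w 0.006 q [-0.27  0.42  1.32 -0.    1.41  1.32]
[[1.0, -0.019, -0.005], [-0.019, -1.0, 0.001], [-0.005, -0.001, -1.0]]
t 23.07 p [ 0.6616 -0.0944  0.1506] F [0.2 0.6 0.4] w 0.004 q [-0.27  0.42  1.31 -0.    1.41  1.32]
[[1.0, -0.019, 0.0], [-0.019, -1.0, -0.0], [0.0, 0.0, -1.0]]
```

View pics/s20z.png

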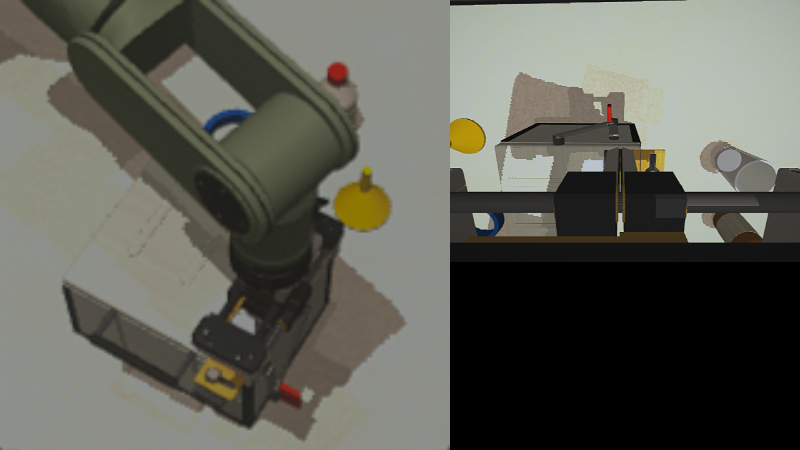

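Call:
carry_out(
  plan=[
    [[-0.005,-0.001,0.008],[0,0,0],0.0],
    [[-0.005,0,0.01],[0,0,0],0.0],
    [[0,0,0.008],[0,0,0],0.0],
    [[0,0,0.005],[0,0,0],0.0],
    [[0,0,0],[0,0,0],0.0],
  ],
)

```text
clock: 23.48
tcp_pos: [0.6502, -0.0923, 0.1168]
tcp_rot: [-3.14, 0.029, 0.005]
wrist_force: [-1.2, -0.4, -0.2]
width: 0.01
```

Run:
```python
from plan import *
st(); snap('wrist','w21.png'); st()
z=cv2.imread('pics/w21.png')[150:300,190:390]; cv2.imwrite('pics/w21z.png',cv2.resize(z,(800,600)))
```

```text
t 23.48 p [ 0.6502 -0.0923  0.1168] F [-1.2 -0.4 -0.2] w 0.01 q [-0.27  0.42  1.37  0.    1.35  1.32]
[[1.0, -0.018, -0.003], [-0.018, -1.0, 0.001], [-0.004, -0.001, -1.0]]
t 23.53 p [ 0.6509 -0.0925  0.1177] F [-0.2  0.6 -0.7] w 0.008 q [-0.27  0.42  1.37  0.    1.35  1.32]
[[1.0, -0.018, -0.002], [-0.018, -1.0, 0.001], [-0.002, -0.001, -1.0]]
```

View pics/w21z.png

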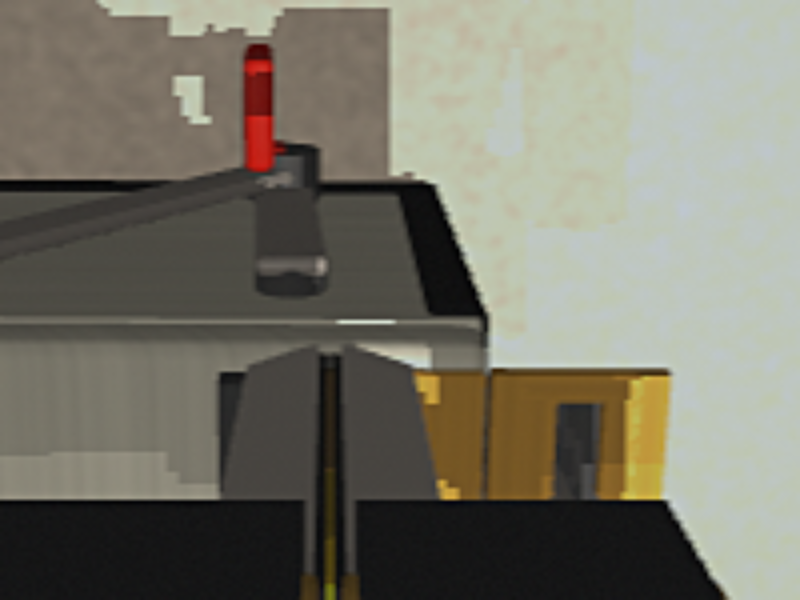

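The finger tips sit over the lid edge, in line with the knob, whose yellow shows through the slit. Pushing toward −x.

Call:
carry_out(
  plan=[
    [[-0.005,0,0],[0,0,0],0],
    [[-0.006,0,0],[0,0,0],0],
    [[-0.006,0,0],[0,0,0],0],
    [[-0.006,0,0],[0,0,0],0],
    [[-0.005,0,0],[0,0,0],0],
  ],
)

```text
clock: 23.95
tcp_pos: [0.6236, -0.0922, 0.1195]
tcp_rot: [3.141, -0.029, 0.002]
wrist_force: [2.0, 0.3, -1.3]
width: 0.007
```

Call:
carry_out(
  plan=[
    [[-0.003,0,0],[0,0,0],0],
    [[-0.002,0,0],[0,0,0],0],
    [[0,0,0],[0,0,0],0],
    [[0,0,0],[0,0,0],0],
    [[0,0,0],[0,0,0],0],
  ],
)

```text
clock: 24.37
tcp_pos: [0.6218, -0.0922, 0.1199]
tcp_rot: [3.141, -0.029, 0.012]
wrist_force: [9.0, 0.4, -3.9]
width: 0.003
```

Run:
```python
from plan import *
st(); snap('scene','s22.png')
z=cv2.imread('pics/s22.png')[150:330,190:370]; cv2.imwrite('pics/s22z.png',cv2.resize(z,(720,600),interpolation=cv2.INTER_CUBIC))
```

```text
t 24.37 p [ 0.6218 -0.0922  0.1199] F [ 9.   0.4 -3.9] w 0.003 q [-0.29  0.36  1.46  0.    1.32  1.3 ]
[[1.0, -0.018, 0.007], [-0.018, -1.0, -0.0], [0.007, 0.0, -1.0]]
```

View pics/s22z.png

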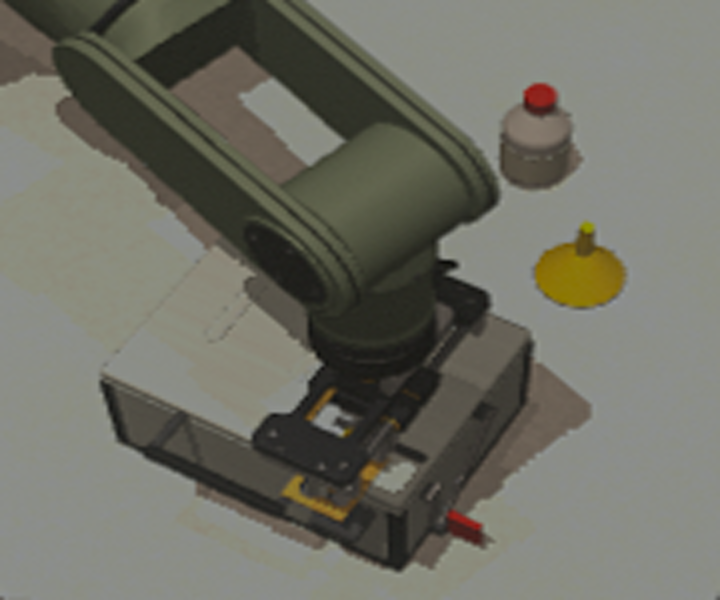

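Call:
carry_out(
  plan=[
    [[-0.002,0,0],[0,0,0],0],
    [[-0.001,0,0],[0,0,0],0],
    [[0,0,0],[0,0,0],0],
    [[0,0,0],[0,0,0],0],
    [[0,0,0],[0,0,0],0],
  ],
)

```text
clock: 24.83
tcp_pos: [0.6217, -0.0921, 0.1206]
tcp_rot: [3.141, -0.029, 0.021]
wrist_force: [13.7, 0.9, -5.9]
width: 0.007
```

Call:
carry_out(
  plan=[
    [[0.008,0,0],[0,0,0],0],
    [[0.012,0,0],[0,0,0],0],
    [[0.005,0,-0.01],[0,0,0],0],
    [[0,0,-0.03],[0,0,0],0],
    [[0,0,-0.035],[0,0,0],0],
  ],
)

```text
clock: 25.25
tcp_pos: [0.6379, -0.0919, 0.1919]
tcp_rot: [-3.14, 0.029, 0.013]
wrist_force: [0.9, 0.6, 0.3]
width: 0.006
```

Call:
carry_out(
  plan=[
    [[-0.02,0.01,-0.035],[0,0,0],0],
    [[-0.03,0.015,-0.035],[0,0,0],0],
    [[-0.03,0.015,-0.02],[0,0,0],0],
    [[-0.015,0,-0.01],[0,0,0],0],
    [[0,0,0],[0,0,0],0],
  ],
)

```text
clock: 25.67
tcp_pos: [0.5484, -0.13, 0.2946]
tcp_rot: [3.138, -0.032, 0.009]
wrist_force: [1.2, -0.0, -0.4]
width: 0.003
```

Run:
```python
from plan import *
st(); m=viewer.camera_model('wrist'); snap('wrist','w23.png'); snap('scene','s23.png');snap('side','si23.png')
np.save('w23.npy',m)
print('exp knob locked',proj('wrist',[.607,-.0933,.165],m),'open',proj('wrist',[.6287,-.0937,.165],m))
```

```text
t 25.67 p [ 0.5484 -0.13    0.2946] F [ 1.2 -0.  -0.4] w 0.003 q [-0.39  0.11  1.4  -0.    1.62  1.21]
[[1.0, -0.02, 0.006], [-0.02, -1.0, -0.003], [0.006, 0.003, -1.0]]
exp knob locked [238.54857523 146.23151194] open [238.0059125  125.77516405]
```

View pics/w23.png

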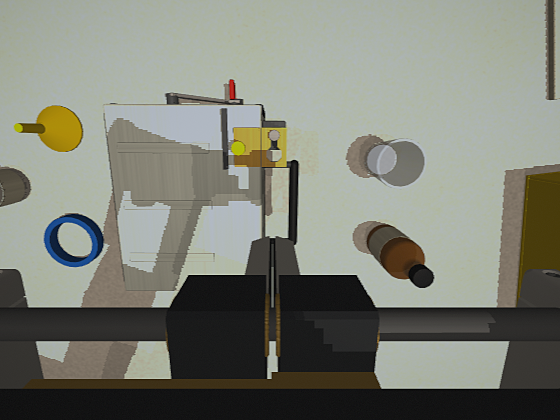

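View pics/s23.png

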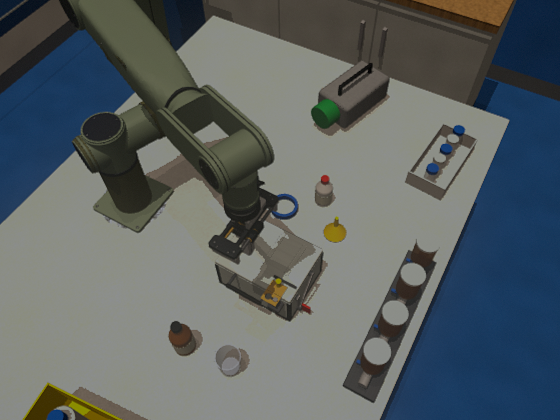

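View pics/si23.png

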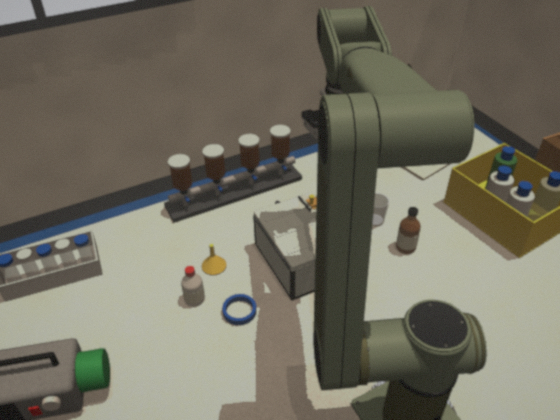

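The knob sits at (238,148), against a predicted locked position of (238.5,146) and an open one of (238,126). The stud head (273,135) is at the slot end, the lid is flat, and the bottles, funnel and tape look undisturbed. Handing in.

Run:
```python
from plan import *
st(); print(job_done())
```

```text
t 25.82 p [ 0.5492 -0.1285  0.2887] F [ 0.3  0.9 -0.1] w 0.007 q [-0.38  0.12  1.4   0.    1.62  1.21]
[[1.0, -0.018, -0.001], [-0.018, -1.0, 0.0], [-0.001, -0.0, -1.0]]
the job is handed in; nothing more can be done
None
```

The case is shut and latched, and I handed the job in at about 26 s of the 64 s allowed. The hand-in gives no verdict.

- **Stay:** I pressed the red pad in two goes until the stay buckled; the lid then sank by itself to about 1.14 rad.
- **Lid:** I lowered it by the handle at about 0.5 rad/s until it stood firm on the rim, with about 23 N reaction.
- **Latch:** I pushed the yellow knob toward the case's -x until it stopped; a further 3 mm command gave 14 N and no movement.

**Last checks:**
- The knob appears within about 2 pixels of where it should be when locked, and the stud head is in the slot end of the keyhole.
- The lid lies flat, the things seen on the bench stand where they were, and the arm is clear with about zero wrist force.
- The jars are hidden under the lid, so I could not check them at the end.

**What failed or disagreed:** The fingertips turned out to be about 30 mm short of the reported tool point. Because of this, my first press moved the pad only about 10 mm and my first handle grasp closed just above the bar. The pictures showed both misses, and I corrected for the offset and repeated both. My height for the pad right after the first press (0.123 m) was also wrong; later views gave 0.138 m.

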